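# Turn round the bottle-sanitising cabinet

### The arm

A 6-joint arm with a two-finger parallel gripper is mounted at the origin on the work surface. World frame = base frame: x ahead of the robot, y to its left, z up, the work surface at z = 0. Lengths are in m, angles in rad, forces in N, time in s.
With the tool pointing down it reaches from about 0.275 to 0.85 m from the base axis. Payload 5.2 kg.
Tool frame: the origin (TCP) lies midway between the tips of the shut fingers; the grasp point (between the pads) lies env.tcp_to_grasp behind it (env.tcp_to_grasp is the distance from the TCP to the grasp point, in m); z points along the fingers, y is the direction in which the jaws open and shut (so a half turn about z gives the same grasp; the last joint's range is limited). The gripper opens to 85 mm and grips with 20 to 120 N. Pads are 22 mm wide; open, the fingers measure 114 mm over their backs; the gripper's body (76 mm by 85 mm) begins 54 mm behind the grasp point. The pads swing forward as they close: fully open they stand 13 mm farther back than shut.
Start: joints at [0.93, 0.259, 1.535, -0, 1.348, -0.203], TCP at [0.233, 0.498, 0.231] pointing down, gripper open.
Joint ranges: [-3.14, 3.14], [-0.91, 2.08], [0.19, 2.58], [-1.22, 4.36], [0.22, 2.71], [-3.12, 3.12]. Speed limits (rad/s): [2.57, 2.57, 3.14, 3.14, 3.14, 3.14].

### API

Orientations are given as a rotation vector (axis times angle).
In Python, from bench import env gives the robot as it stands. The module is installed in compiled form; this text tells all that it offers.
- The arm moves only by the tool arm_command, never from a script. Its argument "deltas" is a list of rows, each a list of 4 numbers: the shift along the tool's x, y, z in cm, then the turn about the tool's z in rad. In form: [[dx, dy, dz, roll], ...]. A call has 1 to 20 rows; each row shifts and turns the commanded pose from where the row before left it, along the tool's axes as they then stand; what a row does not reach is not made up. A row lasts 1/8 s, in which the tool goes at most 62.5 mm and 10.7 degrees, less where a joint would pass 70% of its speed; a pose out of reach is approached as far as the arm can. A call with a gripper value outside its range is refused whole. "grip" is the gripper's target within -1 to 1 (shut at 1, half-way at 0, fully open at -1), set as the call begins (left out, the last holds). The fingers move at their own pace and stop on an object; "force" is the grip in N (left out, the last holds). Time passes only in rows, so rows that do not move let the fingers close. It gives the time, the measured TCP pose, the force and the opening at its end, in the units of the state.
- env.get_state(): the state, without advancing time (a new reading comes with each control period).
- env.capture(name): name is "scene" or "side" or "wrist"; returns a dict with "color" (400x640x3 uint8, red, green, blue), "intrinsics" (3x3 intrinsics, pixels), "camera_from_world" (4x4, takes a point from world to camera coordinates); the wrist camera has in their place "T_tool_cam" (4x4, takes a point from camera to tool coordinates, whose origin is the TCP and whose axes are the flange's). Camera axes: x right, y down, z forward; pixel columns grow to the right and rows downward; lengths in m; the calibration is good to about 2 mm. A picture is of the moment at which its call begins: read the wrist's pose just before it. There is no depth.
- env.hand_in(): hands the job in, once; it reports no verdict.
Trained networks look in a picture, given as the dict that the camera call returned (one of the last four; its "shot" number tells which), for a name from the list of things; names that differ only in an ending like _2 or _b are one class to them, and where a whole thing is asked for, a point or a joint stands for the part that bears it (a point fixed in the world has none). Each returns a list of dicts, best first, with "score" (0 to 1); they miss things now and then, are a little off and sometimes report something else, mostly with a low value. They report only what shows in the picture. A call takes as long as a camera call. They do not tell look-alikes from the thing itself.
- env.outline_of(picture, label): "mask" (400x640 bool, what is visible of it) and "uv" ([column, row] in pixels, amid what is visible of it).
- env.pinpoint(picture, label): "uv" ([column, row] in pixels: a listed point, or the origin of a listed thing).
The state is a dict: "t": time; "q": joint angles; "qd": joint speeds; "effort": joint torques, N m; "tool_pos": TCP position; "tool_rot": TCP orientation; "contact_force": force on the tool from outside, world axes, zero at the start; "moment": the same for the moment, N m; "width": finger opening in m.
Only numpy, scipy, OpenCV 4.12 (cv2) and the standard library are available. Lean on these libraries where they do the work, as an engineer would, in place of code of your own. Each camera call takes 0.05 s, during which the arm holds its last target.

### The job

The UV sanitising cabinet has finished its cycle: roll its slatted shutter fully open, slide the finished bottle out of the open end of the neck rail inside and stand it upright on the blue tray. Then hang every waiting open bottle in that rail by its neck ring, slid in from the open end and pushed up against the stop or the bottle before it. Last, roll the shutter fully shut and only then press the green start button; leave everything else where it stands.

Things in the scene. Friction and masses are not known exactly. Their poses are not given: they have to be found in the camera images.
- cabinet: fixed stainless bench cabinet; origin on the table under the shutter's axis; x away from the robot, y left, z up. Front panel at x -139 mm, 130 mm high; back wall at x +100 mm, 180 mm high; half-round end cheeks (inner faces at y +-200 mm), 230 mm high at the middle, spanning x -142 to +170 mm. A control box, 55 mm high, is fixed to its -y side
- rail_mouth (a point): start of the straight slot on the neck rail's centre line, at the plates' top: x -45, y +55, z 138 mm in the cabinet (axes as the cabinet's). The rail runs along y: two white plates 6 mm thick, each 30 mm wide, 36 mm slot between, on posts clear of the bottles. Its open +y end flares over 27 mm, to y +82 mm. A hanging bottle's foot is 32 mm above the table
- rail_stop (a point): face of the blue upright stop plate that closes the -y end of the rail, on the centre line at the height of the rail plates' top (x -45, y -152, z 138 mm in the cabinet). The stop plate is 56 mm wide and reaches 10 mm above the rail plates. A bottle's body rests against it with the bottle at y -120 mm; the next two then hang at y -56 and +8 mm, bodies touching: the rail holds three
- bay (a point): centre of the empty loading bay before the rail's open end, on the rail's line, on the cabinet floor 12 mm above the table (x -45, y +122 mm in the cabinet). A bottle can be lowered here upright from above once the shutter is open, foot 32 to 38 mm above the table, then slid along -y into the rail; the way out is the same
- shutter (a joint): angle the roll-top shutter (amber slats, aluminium bottom slat, 160 mm radius) has rolled along its round track, rad: 0 fully shut, 1.40 fully open against its stop; may be a little ajar at the start. It stays where left; rolling it takes under 8 N at the handle. Fully open its front edge is 60 mm behind the axis
- shutter_axis (a point): centre of the shutter's round track (x 0, y 0, z 60 mm in the cabinet); the track's axis is the cabinet's y axis
- shutter_handle (a point): middle of the blue round handle bar, 16 mm thick, 170 mm long along the cabinet's y, held 40 mm off the bottom slat by arms at y +-75 mm. It moves on a 200 mm circle about shutter_axis, from 37 degrees above horizontal at the front (shut), up and over to 117 degrees (open); can be pinched or hooked from above all the way, fingers either side along the cabinet's x
- start (a joint): travel of the green start button, m: 0 released, 0.006 fully down; springs back; about 5 N presses it fully
- start_top (a point): centre of the top of the green start button, 30 mm across, 73 mm above the table on the control box at the cabinet's -y side; pressed straight down
- done_mid (a point): the finished bottle, at the start hanging in the rail at or near the stop. All bottles: white, round, 152 mm high; body 64 mm across up to 75 mm, cone to a 30 mm neck at 93 to 106 mm, neck ring 50 mm across at 106 to 110 mm, open threaded mouth 34 mm across at 110 to 152 mm, the place to grip; about 120 g. Origin on the axis, half-way up (76 mm above the foot); z to the mouth
- bottle_a_mid (a point): a waiting bottle standing on the table to the left, same shape and origin as the finished one; may be absent
- bottle_b_mid (a point): another waiting bottle, the same; may be absent
- bottle_c_mid (a point): another waiting bottle, the same; may be absent
- tray: fixed blue tray, 140 mm (x) by 220 mm (y), rim 14 mm high, floor 4 mm above the table; origin at the centre of its underside. The +y half already holds the capped bottle; the -y half is free
- capped_mid (a point): bystander: bottle of the same shape with a blue cap (41 mm across, to 154 mm), standing on the tray; origin half-way up
- spool: bystander: steel pipe spool standing upright, 50 mm across, 80 mm high, at the left; origin at its foot
- wrench: bystander: wrench 190 mm long, lying on the table at front right
- beaker: bystander: clear beaker 72 mm across, 100 mm high, at the back
- jar: bystander: amber jar 76 mm across, 90 mm high, at front right
- gasket: bystander: black rubber ring 84 mm across, 12 mm high, at the left back
- cleaner: bystander: clear bottle with red cap, 70 mm across, 170 mm high, at the left
Mind the look-alikes: they are no part of the job. Leave any orange or yellow look-alike of the part that bears bottle_b_mid alone.

How it is judged:
By the outcome, as a careful person would: the job done as asked, in the order asked, and still so for the second after the job is handed in, with the robot touching nothing.
Of bottle_a, bottle_b, bottle_c only 2 to 3 are there at a start; the rules pass over those that are not, and their reading is None.
At some moment in a run one of bottle_a, bottle_b, bottle_c may be knocked a few centimetres aside while the robot is not near it.
It also fails if it takes over 210 s, if anything falls off the work surface, if the arm or the gripper's body presses on something with over 40 N, if the wrist force passes 120 N, or if a joint passes its speed limit or range.

## Working session

There is one attempt and no reset: what is moved stays moved. The work goes in short steps, Python scripts to look and compute and a tool call to move; the robot and the scene stay as the last step left them, time stands still between calls to the robot, and variables do not carry over. Pictures are saved under pics/ and viewed, and the job is handed in when it is done.

Besides the shell and the picture viewer there is one more tool, called after "Emit:" in YAML: its name, and indented under it one key for each argument. arm_command: Moves the arm, as the interface text tells. Its arguments: {"type":"object","properties":{"deltas":{"type":"array","items":{"type":"array","items":{"type":"number"}}},"grip":{"type":"number"},"force":{"type":"number"}},"required":["deltas"]}

```bash
mkdir -p pics; ls; cat > h.py <<'E'
import numpy as np, cv2
from bench import env
from scipy.spatial.transform import Rotation as R
def save(p,n,crop=None,scale=1):
    im=p["color"][:,:,::-1]
    if crop: im=im[crop[1]:crop[3],crop[0]:crop[2]]
    im=cv2.resize(im,None,fx=scale,fy=scale,interpolation=cv2.INTER_CUBIC)
    cv2.imwrite("pics/"+n+".png",im)
def ray(p,uv,st=None):
    K=np.array(p["intrinsics"]);d=np.linalg.inv(K)@[uv[0],uv[1],1]
    if "camera_from_world" in p:
        T=np.linalg.inv(np.array(p["camera_from_world"]))
    else:
        W=np.eye(4);W[:3,:3]=R.from_rotvec(st["tool_rot"]).as_matrix();W[:3,3]=st["tool_pos"]
        T=W@np.array(p["T_tool_cam"])
    d=T[:3,:3]@d
    return T[:3,3],d/np.linalg.norm(d)
def atz(p,uv,z,st=None):
    o,d=ray(p,uv,st);return o+d*(z-o[2])/d[2]
def tri(rays):
    A=np.zeros((3,3));b=np.zeros(3)
    for o,d in rays:
        M=np.eye(3)-np.outer(d,d);A+=M;b+=M@o
    x=np.linalg.solve(A,b)
    return x,[float(np.linalg.norm((np.eye(3)-np.outer(d,d))@(x-o))) for o,d in rays]
def proj(p,X,st=None):
    if "camera_from_world" in p: T=np.array(p["camera_from_world"])
    else:
        W=np.eye(4);W[:3,:3]=R.from_rotvec(st["tool_rot"]).as_matrix();W[:3,3]=st["tool_pos"]
        T=np.linalg.inv(W@np.array(p["T_tool_cam"]))
    c=T[:3,:3]@np.array(X)+T[:3,3];u=np.array(p["intrinsics"])@c
    return u[:2]/u[2]
E
python3 - <<'E'
from h import *
np.set_printoptions(precision=4,suppress=True)
st=env.get_state();print(st, env.tcp_to_grasp)
print(R.from_rotvec(st["tool_rot"]).as_matrix())
for n in ["scene","side"]:
    p=env.capture(n);save(p,n+"0",scale=1.25);print(n,np.linalg.inv(np.array(p["camera_from_world"])))
    for l in ["cabinet","shutter_handle","start_top","done_mid","bottle_a_mid","tray","capped_mid","rail_mouth","rail_stop","bay","shutter_axis"]:
        print(l,[(np.round(r["uv"],1).tolist(),round(r["score"],2)) for r in env.pinpoint(p,l)])
p=env.capture("wrist");save(p,"wrist0",scale=1.25)
print(p["T_tool_cam"])
E
```

```text
pics
{'t': 0.0, 'q': array([ 0.9302,  0.2593,  1.5361, -0.    ,  1.348 , -0.2028]), 'qd': array([-0.0012,  0.0002,  0.0004, -0.001 ,  0.0006, -0.0001]), 'effort': array([ -0.0004, -44.6029, -29.0578,  -0.0004,   0.0117,  -0.    ]), 'tool_pos': array([0.2328, 0.4977, 0.2305]), 'tool_rot': array([-0.682 , -3.0659,  0.0026]), 'contact_force': array([-0.4964, -0.1279, -0.1838]), 'moment': array([-0.0231,  0.0101,  0.0429]), 'width': 0.08514143160407862} 0.0187
[[-0.9057  0.4239 -0.0011]
 [ 0.4239  0.9057 -0.0015]
 [ 0.0004 -0.0018 -1.    ]]
scene [[ 0.5835  0.6309 -0.5113  1.2754]
 [ 0.8121 -0.4573  0.3625 -0.4806]
 [-0.0052 -0.6268 -0.7792  1.2487]
 [ 0.      0.      0.      1.    ]]
cabinet [([269.6, 265.8], 0.65)]
shutter_handle [([234.2, 196.1], 0.7)]
start_top [([172.7, 271.6], 0.55)]
done_mid []
bottle_a_mid []
tray [([387.2, 207.9], 0.85), ([390.9, 156.1], 0.72)]
capped_mid [([402.7, 184.9], 0.72)]
rail_mouth [([274.8, 222.8], 0.79)]
rail_stop [([206.2, 255.0], 0.75)]
bay [([294.5, 237.7], 0.97), ([236.6, 199.5], 0.37)]
shutter_axis [([268.6, 256.5], 0.84)]
side [[ 0.7572 -0.4602  0.4636 -0.171 ]
 [-0.6531 -0.5229  0.5477 -0.7858]
 [-0.0096 -0.7175 -0.6965  1.1953]
 [ 0.      0.      0.      1.    ]]
cabinet [([366.6, 246.9], 0.65)]
shutter_handle [([336.9, 227.1], 0.63), ([363.1, 228.2], 0.52)]
start_top [([396.1, 287.8], 0.65)]
done_mid [([239.7, 169.0], 0.69), ([377.9, 251.0], 0.57)]
bottle_a_mid []
tray [([337.4, 227.4], 0.69), ([300.7, 183.5], 0.58)]
capped_mid [([287.6, 166.1], 0.84), ([264.5, 172.2], 0.5)]
rail_mouth [([345.8, 217.1], 0.63), ([339.3, 231.2], 0.57)]
rail_stop [([384.8, 250.8], 0.74)]
bay [([334.0, 228.9], 0.75), ([342.8, 218.4], 0.34)]
shutter_axis [([363.8, 231.4], 0.94)]
[[ 0.0003 -0.9601 -0.2797  0.0701]
 [ 1.      0.0003 -0.     -0.0012]
 [ 0.0001 -0.2797  0.9601 -0.1419]
 [ 0.      0.      0.      1.    ]]
```

View pics/scene0.png

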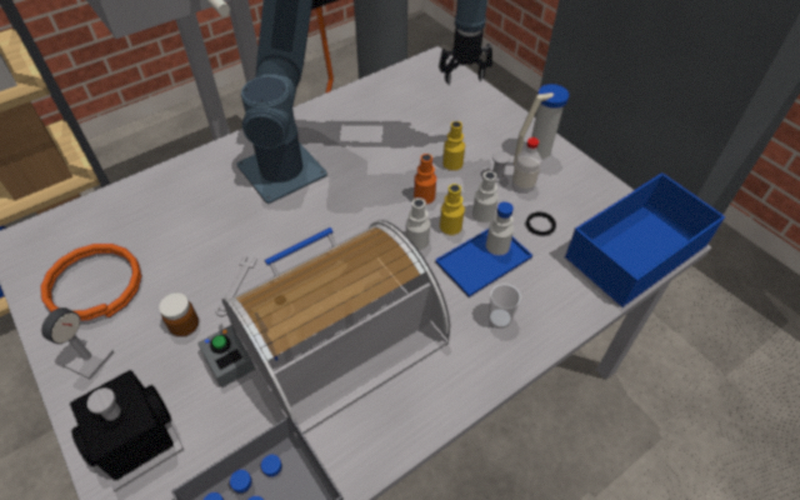

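View pics/side0.png

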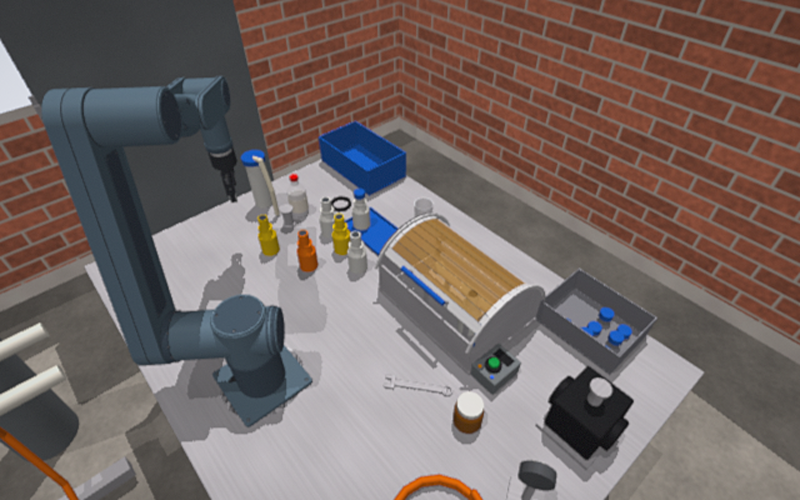

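View pics/wrist0.png

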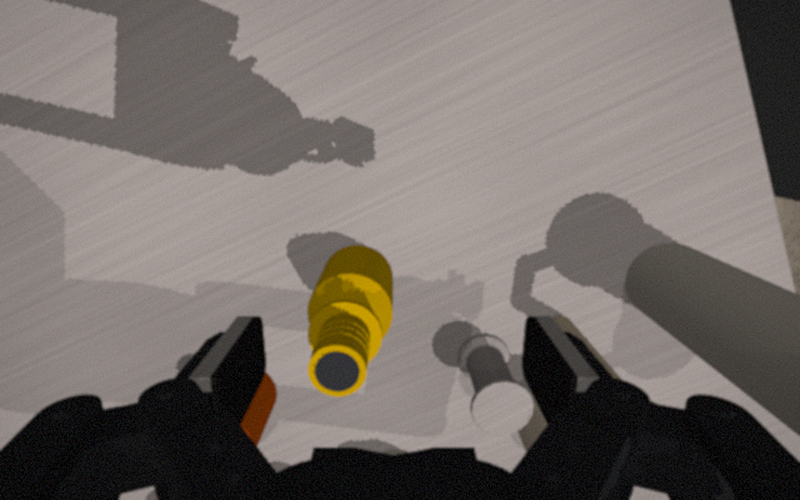

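The two white waiting bottles are at scene px (418,222) and (487,195), in the 1.25× picture. The look-alikes are yellow at (454,145) and (453,210), orange at (425,178), and the capped bottle at (502,230) on the tray. Next I measure.

```bash
cat > m.py <<'E'
from h import *
from scipy.optimize import least_squares
np.set_printoptions(precision=4,suppress=True)
P={n:env.capture(n) for n in ["scene","side"]}
C={"cabinet":(0,0,0),"shutter_axis":(0,0,.06),"rail_mouth":(-.045,.055,.138),"rail_stop":(-.045,-.152,.138),"bay":(-.045,.122,.012)}
obs=[]
best={}
for l in list(C)+["start_top","shutter_handle","tray","capped_mid"]:
    rs=[]
    for n in P:
        r=env.pinpoint(P[n],l)
        if r: rs.append((n,r[0]["uv"]));
        if r and l in C: obs.append((n,l,r[0]["uv"]))
    best[l]=rs
    if len(rs)==2: print(l,*tri([ray(P[n],uv) for n,uv in rs]))
def w(x,c):
    a=x[2];return np.array([x[0]+np.cos(a)*c[0]-np.sin(a)*c[1],x[1]+np.sin(a)*c[0]+np.cos(a)*c[1],c[2]])
f=lambda x:np.concatenate([proj(P[n],w(x,C[l]))-uv for n,l,uv in obs])
s=least_squares(f,[.5,0,0],loss="soft_l1",f_scale=2)
print(s.x);
for o,r in zip(obs,f(s.x).reshape(-1,2)): print(o[0],o[1],r)
def inv(x,p): 
    a=x[2];d=p[:2]-x[:2];return np.array([np.cos(a)*d[0]+np.sin(a)*d[1],-np.sin(a)*d[0]+np.cos(a)*d[1],p[2]])
for l in ["start_top","shutter_handle"]: 
    print(l,"in cab",inv(s.x,tri([ray(P[n],uv) for n,uv in best[l]])[0]))
for n in P:
    for l in ["bottle_a_mid","capped_mid","shutter"]:
        for r in env.outline_of(P[n],l): 
            m=r["mask"];ys,xs=np.where(m)
            print(n,l,np.round(r["uv"],1),round(r["score"],2),"box",xs.min(),xs.max(),ys.min(),ys.max(),m.sum(), P[n]["color"][m].mean(0).round())
for n in P: save(P[n],n+"_z",crop=(200,80,520,280) if n=="scene" else (180,120,500,320),scale=2.5)
E
python3 m.py
```

```text
cabinet [ 0.5883 -0.175   0.0124] [0.0023199629925250687, 0.00231996299252499]
shutter_axis [ 0.6017 -0.1693  0.06  ] [0.0007980957919825906, 0.0007980957919826389]
rail_mouth [ 0.5522 -0.1115  0.1482] [0.004210316930813741, 0.004210316930813785]
rail_stop [ 0.4429 -0.1466  0.2982] [0.2434872713709669, 0.24348727137096698]
bay [ 0.552  -0.0443  0.0163] [0.007434463788091979, 0.00743446378809208]
start_top [ 0.5267 -0.3773  0.1679] [0.048190861929129344, 0.0481908619291293]
shutter_handle [ 0.4497 -0.1672  0.2071] [0.0054119278597272134, 0.005411927859727251]
tray [ 0.63    0.2621 -0.0028] [0.008165506238687186, 0.008165506238687305]
capped_mid [0.6176 0.3326 0.0905] [0.006797647881425866, 0.006797647881425944]
[ 0.5911 -0.1683 -0.0856]
scene cabinet [2.2269 2.238 ]
side cabinet [-1.4198  0.2309]
scene shutter_axis [-1.824  -2.4698]
side shutter_axis [-2.2549  1.1037]
scene rail_mouth [1.4434 0.3258]
side rail_mouth [0.1329 2.5098]
scene rail_stop [ 0.8881 -0.1864]
side rail_stop [117.4594  82.3612]
scene bay [ 2.6516 -0.3524]
side bay [1.9527 1.1605]
start_top in cab [-0.0463 -0.2137  0.1679]
shutter_handle in cab [-0.141  -0.0109  0.2071]
scene bottle_a_mid [432.6 173. ] 0.28 box 420 444 170 188 213 [51. 49. 50.]
scene capped_mid [399. 185.] 0.61 box 389 410 162 204 715 [ 95. 100. 111.]
scene shutter [254.8 224.1] 0.76 box 184 338 180 287 8275 [134. 109.  81.]
side capped_mid [284.  167.5] 0.86 box 281 295 150 183 391 [113. 121. 135.]
side capped_mid [371.7 261.3] 0.66 box 365 378 256 267 46 [116. 114. 112.]
side shutter [362.1 215.2] 0.72 box 309 419 172 265 5078 [162. 134. 101.]
```

```bash
ls pics
```

```text
scene0.png
scene_z.png
side0.png
side_z.png
wrist0.png
```

View pics/scene_z.png

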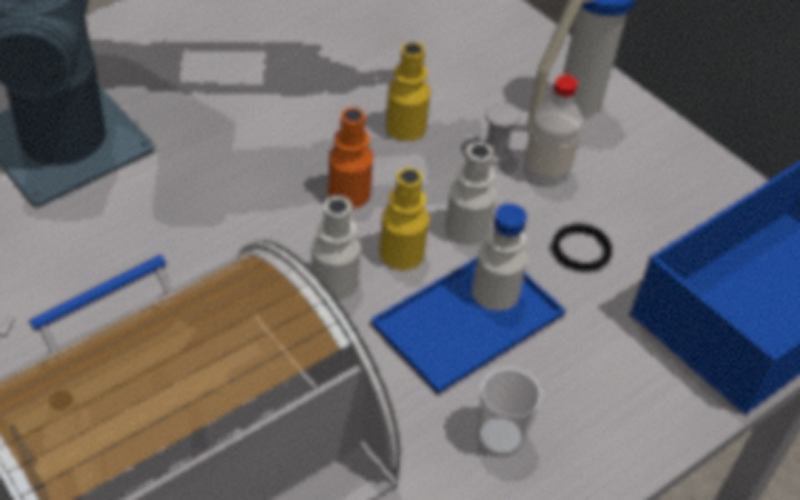

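View pics/side_z.png

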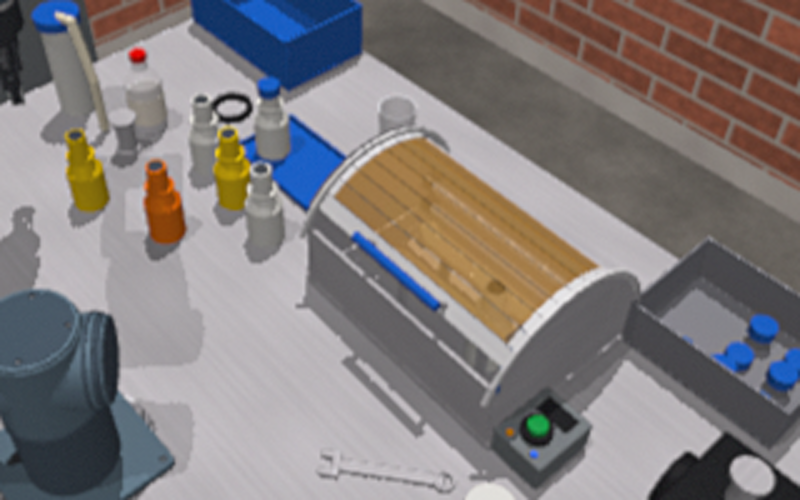

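```bash
cat > m2.py <<'E'
from h import *
np.set_printoptions(precision=4,suppress=True)
P={n:env.capture(n) for n in ["scene","side"]}
roi={"scene":{"handle":(205,175,275,222),"btn":(160,262,190,285)},"side":{"handle":(310,205,365,250),"btn":(385,280,405,300)}}
pts={}
for n in P:
    hsv=cv2.cvtColor(P[n]["color"],cv2.COLOR_RGB2HSV)
    for k,(a,b,c,d) in roi[n].items():
        h=hsv[b:d,a:c]
        m=((h[...,0]>100)&(h[...,0]<130)|False) if k=="handle" else (h[...,0]>45)&(h[...,0]<85)
        m=(m&(h[...,1]>120)&(h[...,2]>50)).astype(np.uint8)
        nl,lab,stt,cen=cv2.connectedComponentsWithStats(m)
        i=1+np.argmax(stt[1:,4]);ys,xs=np.where(lab==i)
        xy=np.c_[xs+a,ys+b].astype(float);c0=xy.mean(0)
        print(n,k,len(xy),c0)
        if k=="handle":
            u=np.linalg.svd(xy-c0,full_matrices=False)[2][0]
            if u[0]<0:u=-u
            t=(xy-c0)@u
            pts[n]=dict(mid=c0,e0=c0+u*t.min(),e1=c0+u*t.max())
        else: pts[n]["btn"]=c0
for k in ["mid","btn"]: print(k,*tri([ray(P[n],pts[n][k]) for n in P]))
# scene: left end = -y end(?), side: left end = +y
A,ra=tri([ray(P["scene"],pts["scene"]["e0"]),ray(P["side"],pts["side"]["e1"])])
B,rb=tri([ray(P["scene"],pts["scene"]["e1"]),ray(P["side"],pts["side"]["e0"])])
print(A,ra,B,rb,np.linalg.norm(A-B),"yaw",np.arctan2(-(B-A)[0],(B-A)[1]))
print([ (n,k,v) for n in pts for k,v in pts[n].items()])
E
python3 m2.py
```

```text
scene handle 241 [238.8216 196.4896]
scene btn 94 [175.0213 273.2447]
side handle 173 [337.9711 228.2139]
side btn 74 [394.7027 289.8649]
mid [ 0.4499 -0.168   0.2019] [0.000145674425969319, 0.0001456744259692866]
btn [ 0.4859 -0.4153  0.0722] [0.0008735918460797607, 0.000873591846079867]
[ 0.4478 -0.2503  0.2015] [5.591927963172073e-05, 5.591927963188511e-05] [ 0.4516 -0.081   0.2029] [0.0014305506952862728, 0.001430550695286266] 0.16929398411397686 yaw -0.022324559059391052
[('scene', 'mid', array([238.8216, 196.4896])), ('scene', 'e0', array([212.7709, 209.5428])), ('scene', 'e1', array([264.7487, 183.4984])), ('scene', 'btn', array([175.0213, 273.2447])), ('side', 'mid', array([337.9711, 228.2139])), ('side', 'e0', array([321.2985, 213.6581])), ('side', 'e1', array([354.4646, 242.6132])), ('side', 'btn', array([394.7027, 289.8649]))]
```

```bash
cat > plan.py <<'E'
import sys
from h import *
# usage: plan.py x y z yang n   (yang = world angle of tool y axis)
def cur():
    st=env.get_state();M=R.from_rotvec(st["tool_rot"]).as_matrix()
    return np.array(st["tool_pos"]),np.arctan2(M[1,1],M[0,1]),M
def rows(p,a,tp,ta,n):
    out=[];tp=np.array(tp);d=(ta-a+np.pi/2)%np.pi-np.pi/2 if False else ta-a
    for i in range(n):
        # tool axes: y=(cos a, sin a), x = y x z(down) 
        step=(tp-p)/(n-i);y=np.array([np.cos(a),np.sin(a)]);x=np.array([-np.sin(a),np.cos(a)])
        r=[round(100*float(step[:2]@x),2),round(100*float(step[:2]@y),2),round(-100*step[2],2),round(-(ta-a)/(n-i),3)]
        p=p+np.r_[(r[0]*x+r[1]*y)/100,-r[2]/100];a=a-r[3];out.append(r)
    return out,p,a
if __name__=="__main__":
    p,a,M=cur();v=list(map(float,sys.argv[1:6]))
    o,pe,ae=rows(p,a,v[:3],v[3],int(v[4]));print("cur",p.round(4),round(a,4),"t",env.get_state()["t"]);print(o);print("end",pe.round(4),round(ae,4))
E
python3 plan.py 0.45 -0.17 0.33 -0.022 18
```

```text
cur [0.2332 0.4981 0.2313] 1.133 t 2.65
[[-2.66, -2.85, np.float64(-0.55), np.float64(0.064)], [-2.84, -2.67, np.float64(-0.55), np.float64(0.064)], [-3.01, -2.49, np.float64(-0.55), np.float64(0.064)], [-3.16, -2.29, np.float64(-0.55), np.float64(0.064)], [-3.3, -2.08, np.float64(-0.55), np.float64(0.064)], [-3.43, -1.87, np.float64(-0.55), np.float64(0.064)], [-3.54, -1.65, np.float64(-0.55), np.float64(0.064)], [-3.64, -1.42, np.float64(-0.55), np.float64(0.064)], [-3.72, -1.18, np.float64(-0.55), np.float64(0.064)], [-3.79, -0.94, np.float64(-0.55), np.float64(0.064)], [-3.84, -0.69, np.float64(-0.55), np.float64(0.064)], [-3.88, -0.45, np.float64(-0.55), np.float64(0.064)], [-3.9, -0.2, np.float64(-0.54), np.float64(0.064)], [-3.9, 0.05, np.float64(-0.55), np.float64(0.065)], [-3.89, 0.3, np.float64(-0.54), np.float64(0.064)], [-3.86, 0.55, np.float64(-0.55), np.float64(0.065)], [-3.81, 0.8, np.float64(-0.54), np.float64(0.064)], [-3.76, 1.05, np.float64(-0.55), np.float64(0.065)]]
end [ 0.45 -0.17  0.33] -0.022
```

Emit:
arm_command:
  deltas:
    - [0, 0, -1.4, 0.165]
    - [0, 0, -1.4, 0.165]
    - [0, 0, -1.4, 0.165]
    - [0, 0, -1.4, 0.165]
    - [0, 0, -1.4, 0.165]
    - [0, 0, -1.4, 0.165]
    - [0, 0, -1.4, 0.165]

```text
t: 3.52
tool_pos: [0.2331, 0.4981, 0.3298]
tool_rot: [-2.252, -2.191, 0.0]
contact_force: [-0.5, 1.2, -0.3]
width: 0.0855
```

Emit:
arm_command:
  deltas:
    - [-3.9, 1.36, 0, 0]
    - [-3.9, 1.36, 0, 0]
    - [-3.9, 1.36, 0, 0]
    - [-3.9, 1.36, 0, 0]
    - [-3.9, 1.36, 0, 0]
    - [-3.9, 1.36, 0, 0]
    - [-3.9, 1.36, 0, 0]
    - [-3.9, 1.36, 0, 0]
    - [-3.9, 1.36, 0, 0]
    - [-3.9, 1.36, 0, 0]
    - [-3.9, 1.36, 0, 0]
    - [-3.9, 1.36, 0, 0]
    - [-3.9, 1.36, 0, 0]
    - [-3.9, 1.36, 0, 0]
    - [-3.9, 1.36, 0, 0]
    - [-3.9, 1.36, 0, 0]
    - [-3.9, 1.36, 0, 0]
    - [0, 0, 0, 0]

```text
t: 5.78
tool_pos: [0.4501, -0.1722, 0.3286]
tool_rot: [-2.249, -2.193, 0.001]
contact_force: [-0.3, 0.9, 0.3]
width: 0.0856
```

```bash
cat > w.py <<'E'
import sys
from h import *
st=env.get_state();p=env.capture("wrist");save(p,sys.argv[1],scale=1.25)
print(st["t"],st["tool_pos"].round(4),R.from_rotvec(st["tool_rot"]).as_matrix().round(3).tolist(),st["width"],st["contact_force"].round(2))
E
python3 w.py w1; python3 - <<'E'
from h import *
st=env.get_state();p=env.capture("wrist")
for X in [(.45,-.168,.202),(.4478,-.25,.2015),(.4516,-.081,.2029)]: print(proj(p,X,st)*1.25)
E
```

```text
5.775 [ 0.4501 -0.1722  0.3286] [[0.025, 1.0, -0.001], [1.0, -0.025, -0.0], [-0.0, -0.001, -1.0]] 0.08558437451366521 [-0.27  0.89  0.34]
[393.42821874 226.94089692]
[393.07118474 342.70862243]
[392.6053295   80.61571834]
```

View pics/w1.png

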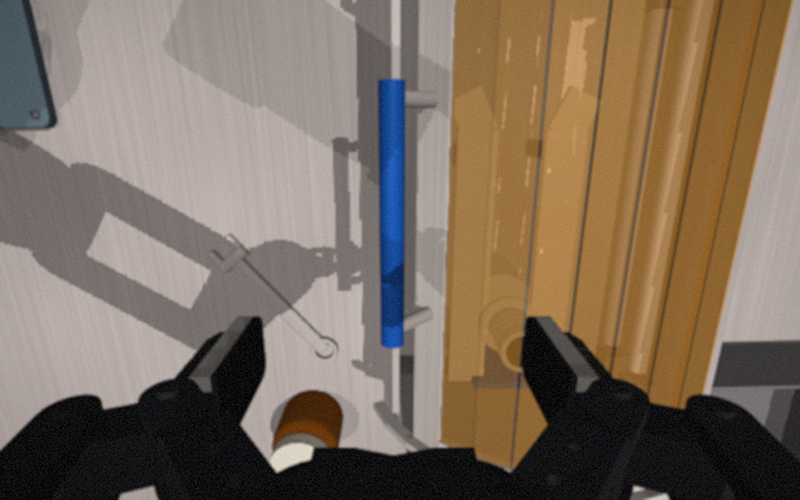

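The handle's blue bar sits at px x≈393, rows 80–345, which matches the projection. I'll pre-close the gripper and go down over it.

Emit:
arm_command:
  deltas:
    - [0, 0, 2, 0]
    - [0, 0, 2, 0]
    - [0, 0, 2, 0]
    - [0, 0, 2, 0]
    - [0, 0, 2, 0]
    - [0, 0, 2, 0]
    - [0, 0, 2, 0]
    - [0, 0, 0, 0]
  grip: 0.3
  force: 20

```text
t: 6.88
tool_pos: [0.4486, -0.168, 0.1885]
tool_rot: [-2.242, -2.196, 0.001]
contact_force: [0.5, -0.2, -0.0]
width: 0.0297
```

```bash
python3 w.py w2
```

```text
6.875 [ 0.4486 -0.168   0.1885] [[0.021, 1.0, -0.002], [1.0, -0.021, 0.002], [0.002, -0.002, -1.0]] 0.02974126208430055 [ 0.53 -0.25 -0.03]
```

View pics/w2.png

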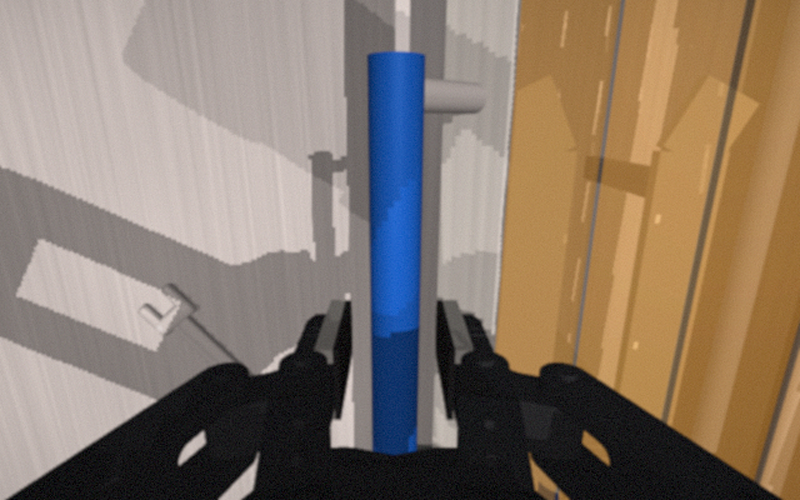

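```bash
python3 - <<'E'
import numpy as np
t=np.radians(45.2+4.8*np.arange(0,16.0));x=-20*np.cos(t);z=20*np.sin(t)
print([[0,round(a,2),round(-b,2),0] for a,b in zip(np.diff(x),np.diff(z))])
E
```

```text
[[0, np.float64(1.24), np.float64(-1.13), 0], [0, np.float64(1.33), np.float64(-1.02), 0], [0, np.float64(1.41), np.float64(-0.91), 0], [0, np.float64(1.48), np.float64(-0.79), 0], [0, np.float64(1.54), np.float64(-0.66), 0], [0, np.float64(1.59), np.float64(-0.53), 0], [0, np.float64(1.63), np.float64(-0.39), 0], [0, np.float64(1.66), np.float64(-0.26), 0], [0, np.float64(1.67), np.float64(-0.12), 0], [0, np.float64(1.67), np.float64(0.02), 0], [0, np.float64(1.67), np.float64(0.16), 0], [0, np.float64(1.65), np.float64(0.3), 0], [0, np.float64(1.62), np.float64(0.44), 0], [0, np.float64(1.57), np.float64(0.57), 0], [0, np.float64(1.52), np.float64(0.7), 0]]
```

Emit:
arm_command:
  deltas:
    - [0, 0, 0, 0]
    - [0, 0, 0, 0]
  grip: 0.57

```text
t: 7.18
tool_pos: [0.4501, -0.1698, 0.1903]
tool_rot: [2.244, 2.196, 0.001]
contact_force: [-0.1, 0.2, 0.4]
width: 0.0182
```

Emit:
arm_command:
  deltas:
    - [0, 1.24, -1.13, 0]
    - [0, 1.33, -1.02, 0]
    - [0, 1.41, -0.91, 0]
    - [0, 1.48, -0.79, 0]
    - [0, 1.54, -0.66, 0]
    - [0, 1.59, -0.53, 0]
    - [0, 1.63, -0.39, 0]
    - [0, 1.66, -0.26, 0]

```text
t: 8.18
tool_pos: [0.5682, -0.1727, 0.2474]
tool_rot: [-2.246, -2.197, 0.002]
contact_force: [-3.2, -0.6, 2.5]
width: 0.0186
```

Emit:
arm_command:
  deltas:
    - [0, 1.67, -0.12, 0]
    - [0, 1.67, 0.02, 0]
    - [0, 1.67, 0.16, 0]
    - [0, 1.65, 0.3, 0]
    - [0, 1.62, 0.44, 0]
    - [0, 1.57, 0.57, 0]

```text
t: 8.93
tool_pos: [0.6674, -0.1748, 0.233]
tool_rot: [2.246, 2.196, -0.0]
contact_force: [-1.5, -0.9, 0.6]
width: 0.0181
```

Emit:
arm_command:
  deltas:
    - [0, 0.8, 0.35, 0]
    - [0, 0.7, 0.35, 0]
    - [0, 0, 0, 0]

```text
t: 9.3
tool_pos: [0.6822, -0.1748, 0.2248]
tool_rot: [-2.245, -2.197, -0.0]
contact_force: [0.3, 0.6, -0.3]
width: 0.0186
```

Emit:
arm_command:
  deltas:
    - [0, 0.3, 0.1, 0]
    - [0, 0, 0, 0]

```text
t: 9.55
tool_pos: [0.6834, -0.1749, 0.2249]
tool_rot: [-2.244, -2.195, 0.003]
contact_force: [-5.2, 0.8, 2.1]
width: 0.0185
```

Emit:
arm_command:
  deltas:
    - [0, 0.3, 0.1, 0]
    - [0, 0, 0, 0]

```text
t: 9.8
tool_pos: [0.6836, -0.1749, 0.2247]
tool_rot: [-2.242, -2.192, 0.009]
contact_force: [-17.1, 0.8, 9.0]
width: 0.0179
```

Emit:
arm_command:
  deltas:
    - [0, -0.6, -0.2, 0]
    - [0, 0, -3, 0]
    - [0, 0, -4, 0]
    - [0, 0, -4, 0]
    - [0, 0, -4, 0]
    - [0, -4, -2, 0]
    - [0, -4, -2, 0]
    - [0, -4, 0, 0]
    - [0, -1.5, 0, 0]
    - [0, 0, 0, 0]
  grip: -1

```text
t: 11.05
tool_pos: [0.5464, -0.1719, 0.4168]
tool_rot: [2.245, 2.194, 0.002]
contact_force: [0.2, 0.0, -0.2]
width: 0.0854
```

```bash
cat > v.py <<'E'
import sys
from h import *
tag=sys.argv[1]
np.set_printoptions(precision=4,suppress=True)
st=env.get_state();p=env.capture("wrist");save(p,"w"+tag,scale=1.25)
print(st["t"],st["tool_pos"])
for l,z in [("rail_mouth",.138),("rail_stop",.138),("bay",.012),("done_mid",.108),("cabinet",0),("shutter_axis",.06)]:
    for r in env.pinpoint(p,l): print(l,np.round(r["uv"],1),round(r["score"],2),atz(p,r["uv"],z,st))
for n in ["scene","side"]:
    save(env.capture(n),n+tag,scale=1.25)
E
python3 v.py 3
```

```text
11.05 [ 0.5464 -0.1719  0.4168]
rail_mouth [314.5 104.1] 0.78 [ 0.5485 -0.1146  0.138 ]
rail_mouth [312.9 218.9] 0.23 [ 0.5433 -0.2567  0.138 ]
rail_stop [309.9 263.2] 0.93 [ 0.5378 -0.3193  0.138 ]
bay [318.9  53.8] 0.79 [ 0.5567 -0.0475  0.012 ]
done_mid [313.3 220.1] 0.73 [ 0.5434 -0.2695  0.108 ]
cabinet [462.2 169.2] 0.74 [ 0.7874 -0.2269  0.    ]
cabinet [343.6 138.2] 0.64 [ 0.5938 -0.1722  0.    ]
shutter_axis [340.7 138.9] 0.72 [ 0.5847 -0.1656  0.06  ]
shutter_axis [344.8 142.2] 0.62 [ 0.5905 -0.1704  0.06  ]
```

View pics/w3.png

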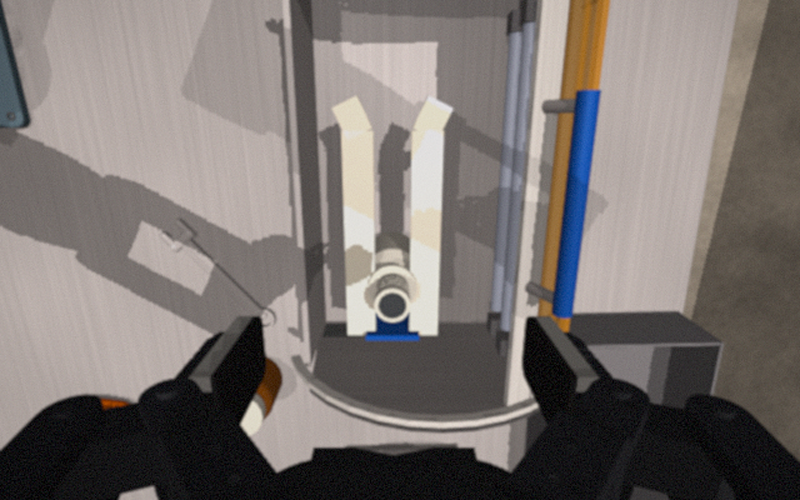

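View pics/side3.png

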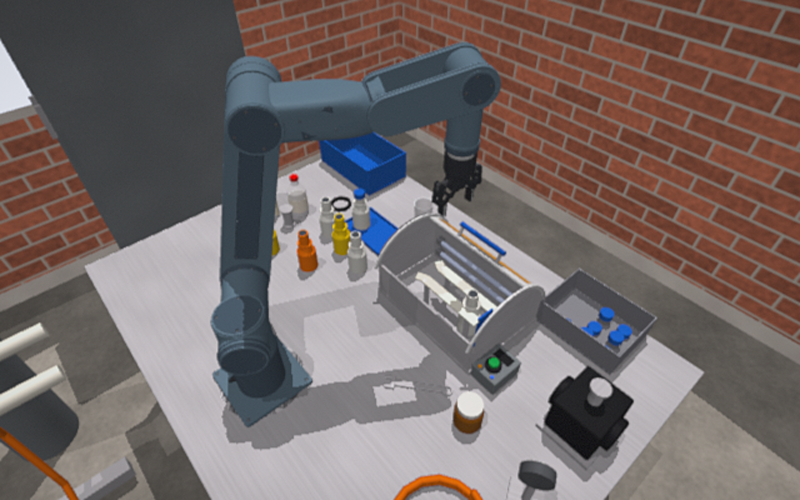

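```bash
python3 - <<'E'
import cv2
im=cv2.imread("pics/w3.png");im=im[80:360,300:480]
cv2.imwrite("pics/w3c.png",cv2.resize(im,None,fx=2.1*1,fy=2.1,interpolation=cv2.INTER_CUBIC))
E
```

```text
(no output)
```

View pics/w3c.png

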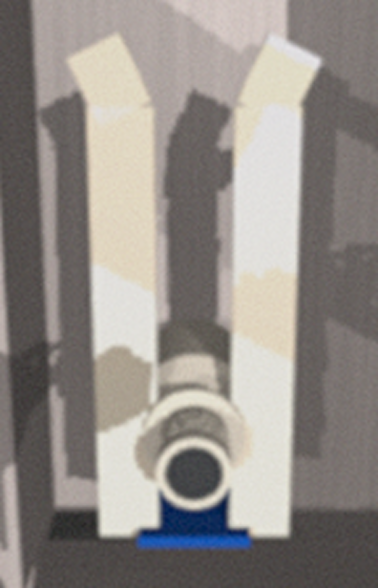

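```bash
python3 - <<'E'
from h import *
np.set_printoptions(precision=4,suppress=True)
st=env.get_state();p=env.capture("wrist")
c=lambda u,v:((u/2.1+300)/1.25,(v/2.1+80)/1.25)
M=atz(p,c(194.3,104.5),.138,st);E=atz(p,c(194,537),.138,st)
w=[atz(p,c(*q),.138,st) for q in [(87,106),(302,103),(98,537),(290,537)]]
print(M,E,np.linalg.norm(M-E),"yaw",np.arctan2(-(M-E)[0],(M-E)[1]))
print("width",np.linalg.norm(w[0]-w[1]),np.linalg.norm(w[2]-w[3]))
print("stop",atz(p,c(194,528),.148,st)); print("bottle",atz(p,c(193,474),.184,st))
E
```

```text
[ 0.5481 -0.1139  0.138 ] [ 0.5432 -0.3259  0.138 ] 0.21208113265375453 yaw -0.022673666529451107
width 0.0950501294116612 0.09728132623556099
stop [ 0.5435 -0.3156  0.148 ]
bottle [ 0.5442 -0.2705  0.184 ]
```

Emit:
arm_command:
  deltas:
    - [-3.3, 0, 0, 0]
    - [-3.3, 0, 0, 0]
    - [-3.26, 0, 2, 0]
    - [0, 0, 4, 0]
    - [0, 0, 4, 0]
    - [0, 0, 4, 0]
    - [0, 0, 4, 0]
    - [0, 0, 0, 0]
  grip: -0.2

```text
t: 12.55
tool_pos: [0.5432, -0.2693, 0.2321]
tool_rot: [-2.24, -2.192, 0.002]
contact_force: [0.8, 0.2, 0.8]
width: 0.0512
```

```bash
python3 w.py w4
```

```text
12.55 [ 0.5432 -0.2693  0.2321] [[0.022, 1.0, -0.006], [1.0, -0.022, 0.005], [0.004, -0.006, -1.0]] 0.05115703364064938 [0.83 0.17 0.83]
```

View pics/w4.png

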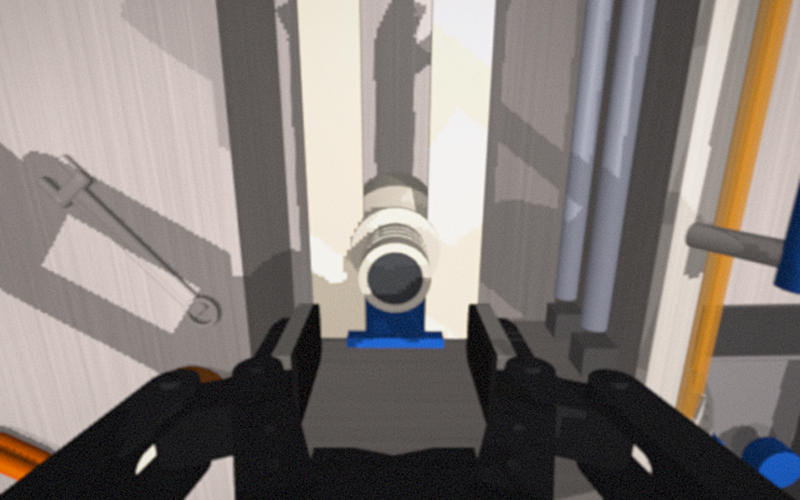

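```bash
python3 - <<'E'
from h import *
st=env.get_state();p=env.capture("wrist")
print(st["tool_pos"],atz(p,(395/1.25,277/1.25),.184,st))
E
```

```text
[ 0.5444339  -0.27015574  0.2347748 ] [ 0.54540525 -0.27279298  0.184     ]
```

Emit:
arm_command:
  deltas:
    - [-0.1, 0.05, 2, 0]
    - [0, 0, 2, 0]
    - [0, 0, 2, 0]
    - [0, 0, 1.7, 0]
    - [0, 0, 1, 0]
    - [0, 0, 0, 0]

```text
t: 13.4
tool_pos: [0.5453, -0.2715, 0.1484]
tool_rot: [-2.245, -2.197, 0.0]
contact_force: [0.4, 0.6, -0.0]
width: 0.0509
```

Emit:
arm_command:
  deltas:
    - [0, 0, 0, 0]
    - [0, 0, 0, 0]
    - [0, 0, 0, 0]
  grip: 1
  force: 40

```text
t: 13.78
tool_pos: [0.5458, -0.2719, 0.1495]
tool_rot: [2.244, 2.196, 0.0]
contact_force: [-0.0, 0.5, 3.8]
width: 0.0331
```

```bash
python3 w.py w5
```

```text
13.775 [ 0.5458 -0.2719  0.1495] [[0.022, 1.0, 0.001], [1.0, -0.022, -0.001], [-0.001, 0.001, -1.0]] 0.03309383064431923 [-0.01  0.46  3.79]
```

View pics/w5.png

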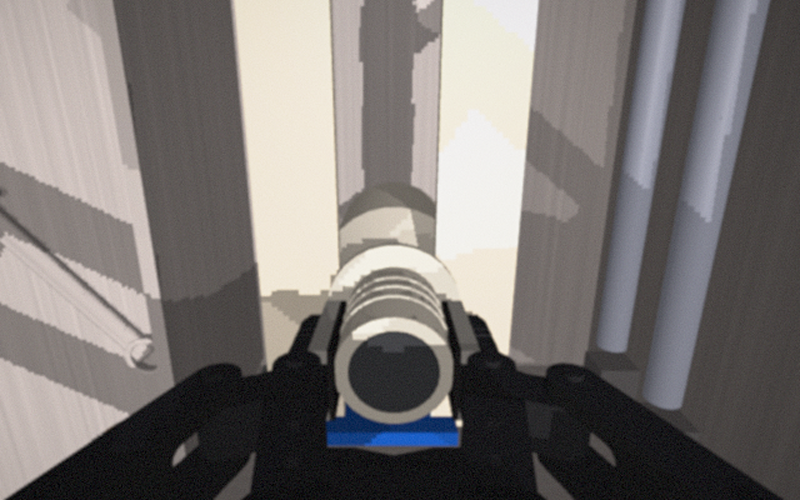

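Emit:
arm_command:
  deltas:
    - [0, 0, -0.3, 0]
    - [1, -0.1, 0, 0]
    - [2, 0, 0, 0]
    - [2, 0, 0, 0]
    - [2, 0, 0, 0]
    - [2, 0, 0, 0]
    - [2, 0, 0, 0]

```text
t: 14.7
tool_pos: [0.5468, -0.1599, 0.1516]
tool_rot: [2.245, 2.197, 0.0]
contact_force: [-0.5, 0.8, -0.8]
width: 0.0331
```

Emit:
arm_command:
  deltas:
    - [2.5, 0, 0, 0]
    - [3, 0, 0, 0]
    - [3, 0, 0, 0]
    - [3, 0, 0, 0]
    - [0, 0, 0, 0]

```text
t: 15.32
tool_pos: [0.5489, -0.0439, 0.1516]
tool_rot: [-2.242, -2.2, -0.0]
contact_force: [0.1, 0.0, -0.9]
width: 0.0328
```

```bash
python3 v.py 6
```

```text
15.325 [ 0.5489 -0.0439  0.1516]
rail_mouth [315.4 363.3] 0.86 [ 0.5484 -0.114   0.138 ]
shutter_axis [370.4 348.1] 0.76 [ 0.5914 -0.1701  0.06  ]
```

View pics/w6.png

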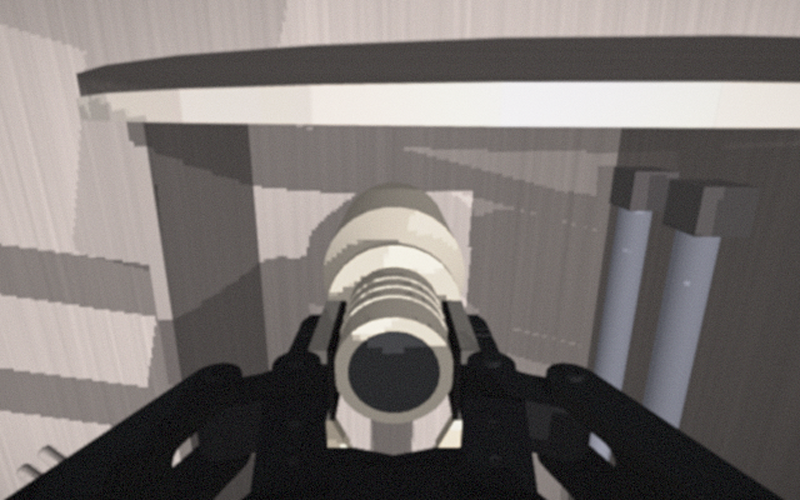

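View pics/scene6.png

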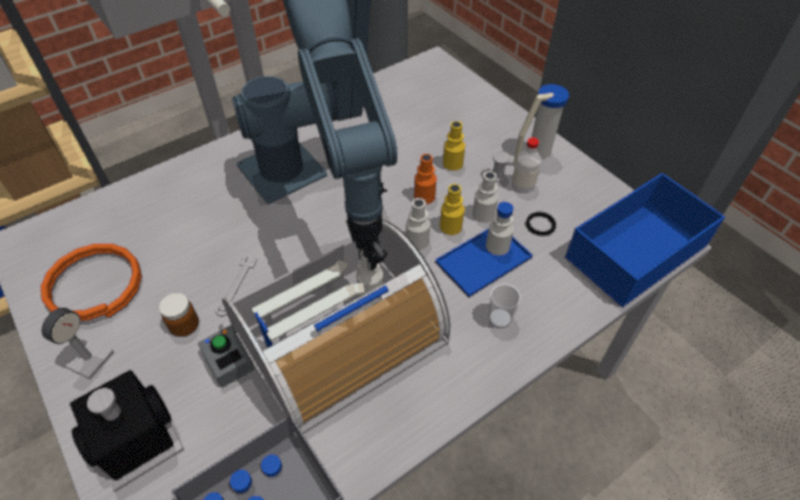

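Emit:
arm_command:
  deltas:
    - [0, 0, -3, 0]
    - [0, 0, -4, 0]
    - [0, 0, -4, 0]
    - [0, 0, -4, 0]
    - [0, 0, -4, 0]
    - [0, 0, -4, 0]
    - [0, 0, -2, 0]
    - [0, 0, 0, 0]

```text
t: 16.77
tool_pos: [0.5498, -0.047, 0.4032]
tool_rot: [2.244, 2.194, 0.003]
contact_force: [0.3, 0.0, -1.7]
width: 0.0329
```

```bash
python3 - <<'E'
from h import *
np.set_printoptions(precision=4,suppress=True)
p=env.capture("scene");s=env.capture("side");print(env.get_state()["tool_pos"])
c=lambda u,v:(u/2.5+200,v/2.5+80)
for uv in [(373,322),(437,390),(563,312)]: print(atz(p,c(*uv),.014))
# capped mid and bottle mouths, scene_z pixel + side_z pixel
cs=lambda u,v:(u/2.5+180,v/2.5+120)
for n,a,b,z in [("capped",(510,218),(268,88),.156),("A near",(338,206),(262,170),.152),("B far",(480,151),(201,101),.152)]:
    print(n,*tri([ray(p,c(*a)),ray(s,cs(*b))]),atz(p,c(*a),z),atz(s,cs(*b),z))
E
```

```text
[ 0.549  -0.0467  0.4005]
[0.5607 0.1566 0.014 ]
[0.693 0.155 0.014]
[0.6951 0.3706 0.014 ]
capped [0.6093 0.3292 0.1475] [0.000598847677247285, 0.0005988476772474013] [0.6141 0.3237 0.156 ] [0.6028 0.3193 0.156 ]
A near [0.4684 0.1634 0.1508] [0.0014410848781448253, 0.0014410848781447672] [0.4684 0.1643 0.152 ] [0.4674 0.1604 0.152 ]
B far [0.4978 0.3768 0.1491] [0.0011027403553551824, 0.0011027403553550762] [0.4992 0.3758 0.152 ] [0.4957 0.3719 0.152 ]
```

Emit:
arm_command:
  deltas:
    - [2, 0.5, 0, 0]
    - [3.15, 1, 0, 0]
    - [3.15, 1, 0, 0]
    - [3.15, 1, 0, 0]
    - [3.15, 1, 0, 0]
    - [3.15, 1, 0, 0]
    - [3.15, 1, 0, 0]
    - [2.2, 0.5, 0, 0]
    - [2.05, 0.55, 0, 0]
    - [0, 0, 0, 0]

```text
t: 18.12
tool_pos: [0.6301, 0.2043, 0.3999]
tool_rot: [-2.243, -2.198, 0.003]
contact_force: [-0.3, -0.3, -1.3]
width: 0.0332
```

```bash
python3 v.py 7
```

```text
18.125 [0.6301 0.2043 0.3999]
cabinet [298.5 343.6] 0.65 [ 0.5922 -0.1685  0.    ]
shutter_axis [293.4 365.8] 0.69 [ 0.5866 -0.1636  0.06  ]
```

View pics/w7.png

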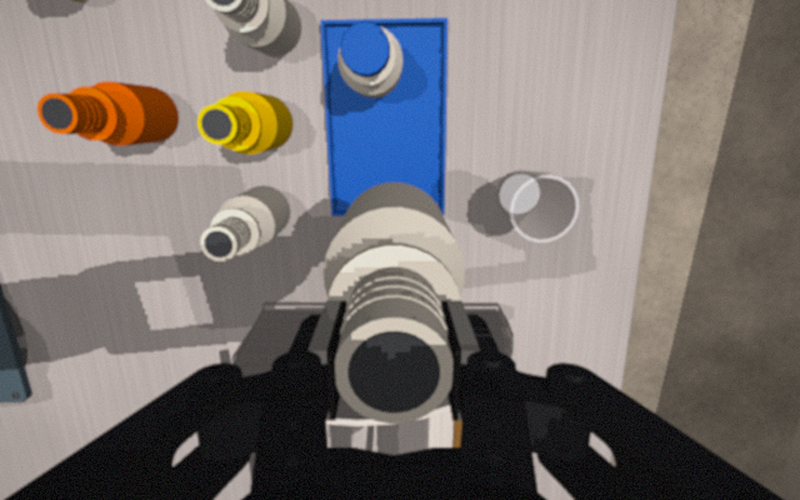

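View pics/scene7.png

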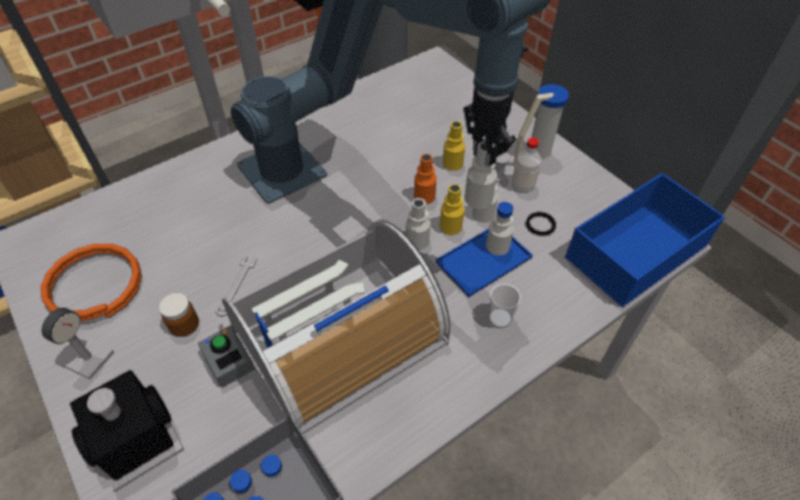

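```bash
cat > px.py <<'E'
import sys
from h import *
st=env.get_state();p=env.capture("wrist");a=list(map(float,sys.argv[1:]))
print(st["tool_pos"].round(4))
for i in range(0,len(a),3): print(a[i:i+3],atz(p,(a[i]/1.25,a[i+1]/1.25),a[i+2],st).round(4))
E
python3 px.py 321 20 .014 446 18 .014 331 214 .014 443 213 .014 365 48 .158
```

```text
[0.6303 0.2026 0.4018]
[321.0, 20.0, 0.014] [0.5551 0.376  0.014 ]
[446.0, 18.0, 0.014] [0.6924 0.3749 0.014 ]
[331.0, 214.0, 0.014] [0.5525 0.1583 0.014 ]
[443.0, 213.0, 0.014] [0.6911 0.1565 0.014 ]
[365.0, 48.0, 0.158] [0.6104 0.3264 0.158 ]
```

Emit:
arm_command:
  deltas:
    - [0.4, -0.8, 2, 0]
    - [0, 0, 3.5, 0]
    - [0, 0, 3.5, 0]
    - [0, 0, 3.5, 0]
    - [0, 0, 3.5, 0]
    - [0, 0, 3.5, 0]
    - [0, 0, 3.5, 0]
    - [0, 0, 2, 0]
    - [0, 0, 1.5, 0]
    - [0, 0, 0, 0]

```text
t: 19.88
tool_pos: [0.6218, 0.2072, 0.1355]
tool_rot: [-2.245, -2.196, 0.003]
contact_force: [-0.2, 0.1, -1.2]
width: 0.0331
```

```bash
python3 v.py 8
```

```text
19.875 [0.6218 0.2072 0.1355]
```

View pics/scene8.png

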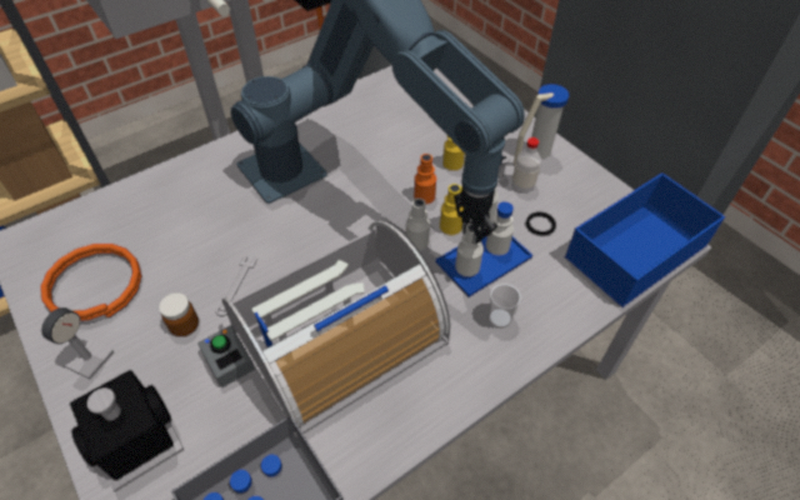

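Bottle over the free −y half. Lower gently to contact.

Emit:
arm_command:
  deltas:
    - [0, 0, 0.6, 0]
    - [0, 0, 0.5, 0]
    - [0, 0, 0, 0]

```text
t: 20.7
tool_pos: [0.6218, 0.2073, 0.1245]
tool_rot: [-2.245, -2.196, 0.002]
contact_force: [-0.1, 1.0, -0.2]
width: 0.0328
```

Emit:
arm_command:
  deltas:
    - [0, 0, 0.2, 0]
    - [0, 0, 0, 0]

```text
t: 20.95
tool_pos: [0.6223, 0.2074, 0.1234]
tool_rot: [-2.246, -2.197, 0.0]
contact_force: [-0.8, 0.0, -1.6]
width: 0.0332
```

Emit:
arm_command:
  deltas:
    - [0, 0, 0.2, 0]
    - [0, 0, 0, 0]

```text
t: 21.2
tool_pos: [0.6225, 0.2074, 0.1216]
tool_rot: [2.246, 2.197, 0.0]
contact_force: [0.5, -1.1, -0.8]
width: 0.0331
```

Emit:
arm_command:
  deltas:
    - [0, 0, 0.15, 0]
    - [0, 0, 0, 0]

```text
t: 21.45
tool_pos: [0.6226, 0.2075, 0.1215]
tool_rot: [2.245, 2.197, 0.002]
contact_force: [-2.6, 0.8, 6.7]
width: 0.033
```

Emit:
arm_command:
  deltas:
    - [0, 0, 0.15, 0]
    - [0, 0, 0, 0]

```text
t: 21.7
tool_pos: [0.6227, 0.2076, 0.1215]
tool_rot: [2.245, 2.196, 0.003]
contact_force: [-4.6, -1.3, 13.7]
width: 0.0332
```

Emit:
arm_command:
  deltas:
    - [0, 0, -0.25, 0]
    - [0, 0, 0, 0]

```text
t: 21.95
tool_pos: [0.6227, 0.2075, 0.1215]
tool_rot: [2.245, 2.196, 0.001]
contact_force: [-0.4, 0.3, 3.8]
width: 0.0333
```

Emit:
arm_command:
  deltas:
    - [0, 0, 0, 0]
    - [0, 0, 0, 0]
    - [0, 0, 0, 0]
  grip: -0.3

```text
t: 22.32
tool_pos: [0.6222, 0.2073, 0.1206]
tool_rot: [-2.246, -2.197, 0.001]
contact_force: [-0.1, 0.6, -0.5]
width: 0.0554
```

Emit:
arm_command:
  deltas:
    - [0, 0, -1, 0]
    - [0, 0, -2, 0]
    - [0, 0, -3, 0]
    - [0, 0, -4, 0]
    - [0, 0, -4, 0]
    - [0, 0, -4, 0]
    - [-2, 0, -4, 0]
    - [-4, 0, -2, 0]
    - [0, 0, 0, 0]

```text
t: 23.45
tool_pos: [0.6219, 0.1451, 0.3644]
tool_rot: [2.246, 2.19, 0.006]
contact_force: [0.4, 0.5, 0.2]
width: 0.0554
```

```bash
python3 v.py 9; python3 px.py 0 0 0
```

```text
23.45 [0.6219 0.1451 0.3644]
rail_mouth [260.5 363.7] 0.74 [ 0.5478 -0.115   0.138 ]
done_mid [313.2  97. ] 0.92 [0.6237 0.2107 0.108 ]
cabinet [300.8 329.2] 0.75 [ 0.5928 -0.1696  0.    ]
shutter_axis [300.  356.1] 0.87 [ 0.5935 -0.1725  0.06  ]
[0.6208 0.1481 0.3604]
[0.0, 0.0, 0.0] [0.2191 0.3416 0.    ]
```

View pics/w9.png

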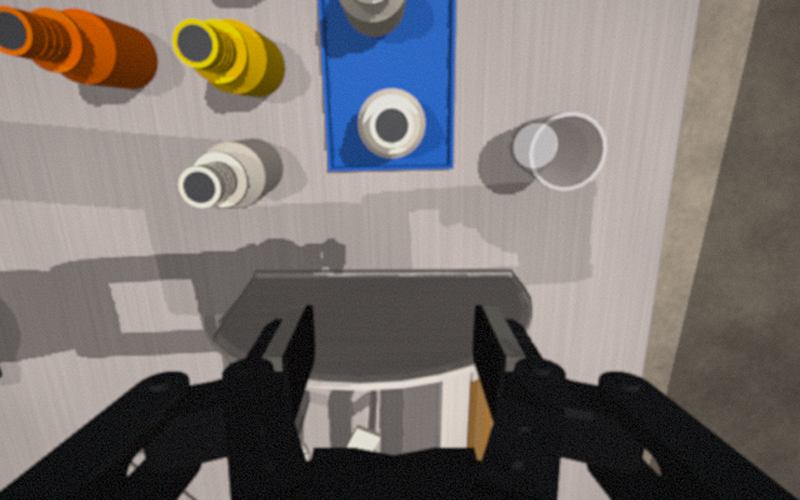

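View pics/side9.png

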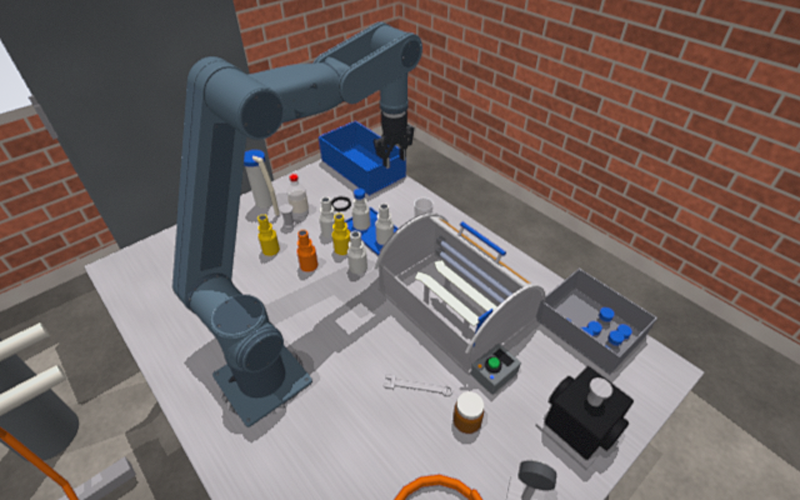

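```bash
python3 px.py 202 187 .152 196 43 .152 24 32 .152
```

```text
[0.6209 0.148  0.3605]
[202.0, 187.0, 0.152] [0.4673 0.1664 0.152 ]
[196.0, 43.0, 0.152] [0.4782 0.2727 0.152 ]
[24.0, 32.0, 0.152] [0.3532 0.2828 0.152 ]
```

Emit:
arm_command:
  deltas:
    - [0.3, -3, 0, 0]
    - [0.3, -4, 0, 0]
    - [0.3, -4, 1, 0]
    - [0.3, -3, 3, 0]
    - [0.3, -1.4, 4, 0]
    - [0, 0, 4, 0]
    - [0, 0, 0, 0]
    - [0, 0, 0, 0]
  grip: -0.2

```text
t: 25.0
tool_pos: [0.4684, 0.1659, 0.2425]
tool_rot: [2.245, 2.196, 0.002]
contact_force: [0.1, 0.2, 0.5]
width: 0.051
```

```bash
python3 w.py w10; sleep 0; python3 px.py 0 0 0
```

```text
25.0 [0.4684 0.1659 0.2425] [[0.022, 1.0, 0.002], [1.0, -0.022, 0.0], [0.0, 0.002, -1.0]] 0.05104270873503632 [0.12 0.21 0.46]
[0.4688 0.166  0.2429]
[0.0, 0.0, 0.0] [0.1636 0.3306 0.    ]
```

View pics/w10.png

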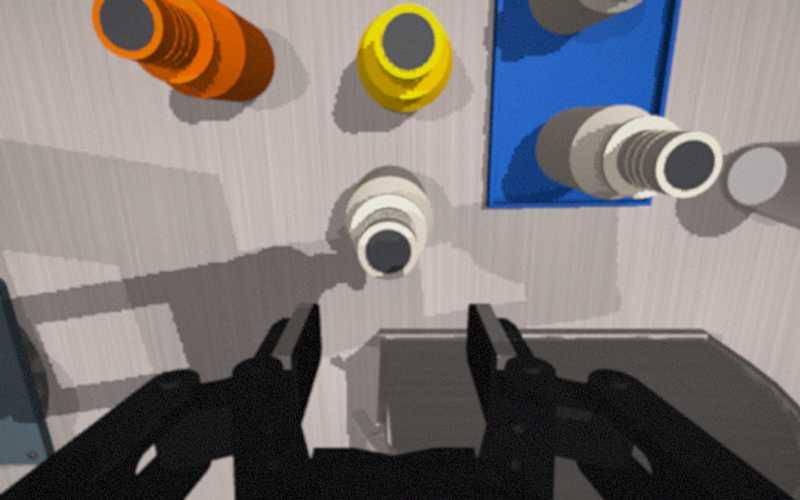

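```bash
python3 px.py 388 250 .152
```

```text
[0.4688 0.1659 0.2429]
[388.0, 250.0, 0.152] [0.4665 0.1643 0.152 ]
```

Emit:
arm_command:
  deltas:
    - [-0.15, -0.2, 2, 0]
    - [0, 0, 3, 0]
    - [0, 0, 3, 0]
    - [0, 0, 2.5, 0]
    - [0, 0, 1.5, 0]
    - [0, 0, 0.5, 0]
    - [0, 0, 0, 0]

```text
t: 26.02
tool_pos: [0.4659, 0.1644, 0.1166]
tool_rot: [2.245, 2.196, 0.001]
contact_force: [0.3, -0.0, -0.3]
width: 0.0511
```

Emit:
arm_command:
  deltas:
    - [0, 0, 0, 0]
    - [0, 0, 0, 0]
    - [0, 0, 0, 0]
  grip: 1
  force: 40

```text
t: 26.4
tool_pos: [0.4659, 0.1645, 0.117]
tool_rot: [2.245, 2.196, 0.002]
contact_force: [-1.1, -0.4, 6.2]
width: 0.033
```

```bash
python3 w.py w11
```

```text
26.4 [0.4659 0.1645 0.117 ] [[0.022, 1.0, 0.002], [1.0, -0.022, 0.0], [0.0, 0.002, -1.0]] 0.032988059384525356 [-1.07 -0.37  6.23]
```

View pics/w11.png

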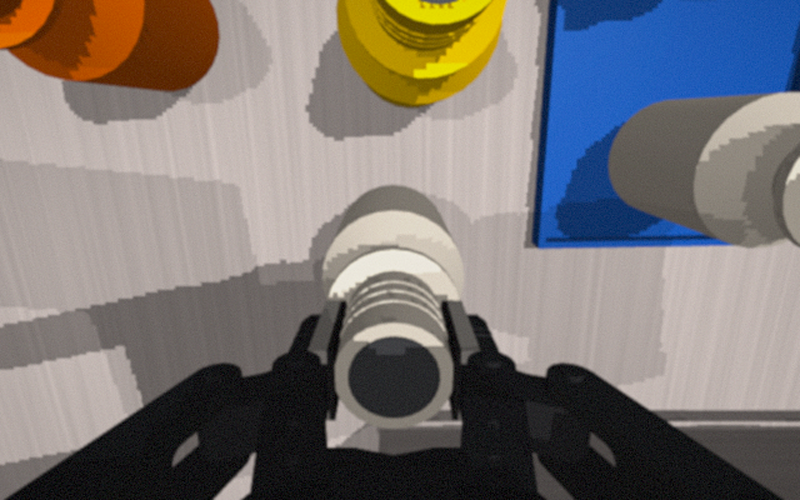

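Emit:
arm_command:
  deltas:
    - [0, 0, -1.5, 0]
    - [0, 0, -3, 0]
    - [0, 0, -4, 0]
    - [0, 0, -4, 0]
    - [0, 0, -4, 0]
    - [0, 0, -4, 0]
    - [0, 0, -4, 0]
    - [0, 0, -3.5, 0]
    - [-1.5, 0.6, 0, 0]
    - [-3, 1.3, 0, 0]
    - [-3, 1.3, 0, 0]
    - [-3, 1.3, 0, 0]
    - [-3, 1.3, 0, 0]
    - [-3, 1.3, 0, 0]
    - [-3, 1.3, 0, 0]
    - [-1.46, 0.44, 0, 0]
    - [0, 0, 0, 0]
    - [0, 0, 0, 0]

```text
t: 28.7
tool_pos: [0.5487, -0.0463, 0.396]
tool_rot: [-2.245, -2.197, -0.0]
contact_force: [0.2, 0.4, -1.5]
width: 0.0331
```

```bash
python3 w.py w12
```

```text
28.7 [ 0.5487 -0.0463  0.396 ] [[0.021, 1.0, -0.0], [1.0, -0.021, 0.001], [0.001, -0.0, -1.0]] 0.03312419196735952 [ 0.19  0.37 -1.49]
```

View pics/w12.png

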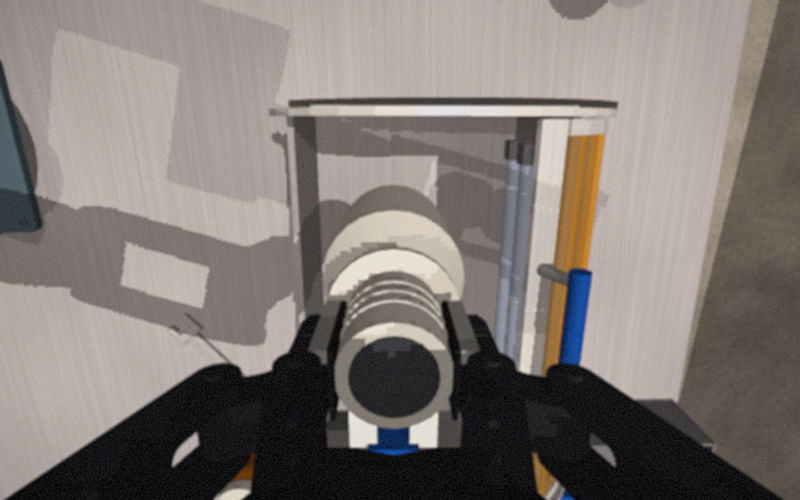

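Emit:
arm_command:
  deltas:
    - [0, 0.05, 2, 0]
    - [0, 0, 4, 0]
    - [0, 0, 4, 0]
    - [0, 0, 4, 0]
    - [0, 0, 4, 0]
    - [0, 0, 3.5, 0]
    - [0, 0, 2, 0]
    - [0, 0, 0.9, 0]
    - [0, 0, 0, 0]
    - [0, 0, 0, 0]

```text
t: 30.0
tool_pos: [0.5504, -0.0471, 0.1533]
tool_rot: [2.244, 2.196, 0.002]
contact_force: [0.5, 0.1, -0.2]
width: 0.033
```

```bash
python3 v.py 13
```

```text
30.0 [ 0.5504 -0.0471  0.1533]
rail_mouth [311.2 356.3] 0.7 [ 0.5475 -0.1141  0.138 ]
cabinet [368.4 342.7] 0.73 [ 0.6014 -0.219   0.    ]
shutter_axis [368.3 341.5] 0.65 [ 0.5912 -0.1687  0.06  ]
```

View pics/side13.png

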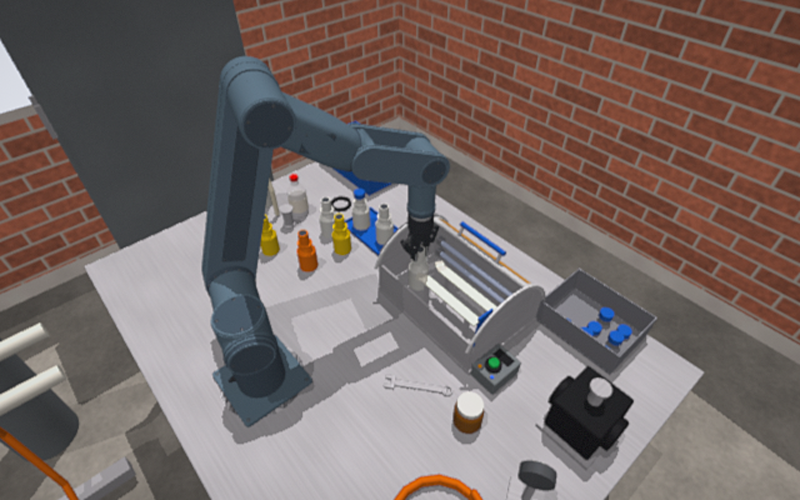

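Emit:
arm_command:
  deltas:
    - [-1, -0.05, 0, 0]
    - [-1.5, 0, 0, 0]
    - [-1.5, 0, 0, 0]
    - [-1.5, 0, 0, 0]
    - [-1.5, 0, 0, 0]
    - [-1.5, 0, 0, 0]
    - [0, 0, 0, 0]

```text
t: 31.32
tool_pos: [0.5473, -0.1335, 0.152]
tool_rot: [2.247, 2.195, -0.0]
contact_force: [-0.4, -0.6, -0.9]
width: 0.0334
```

Emit:
arm_command:
  deltas:
    - [-1.5, 0, 0, 0]
    - [-2, 0, 0, 0]
    - [-2, 0, 0, 0]
    - [-2, 0, 0, 0]
    - [-2, 0, 0, 0]
    - [-2, 0, 0, 0]
    - [-1.5, 0, 0, 0]
    - [-1, 0, 0, 0]
    - [0, 0, 0, 0]

```text
t: 32.45
tool_pos: [0.5441, -0.2727, 0.1519]
tool_rot: [-2.247, -2.196, -0.0]
contact_force: [-0.6, 0.8, -2.2]
width: 0.033
```

Emit:
arm_command:
  deltas:
    - [-0.5, 0, 0.1, 0]
    - [-0.5, 0, 0.1, 0]
    - [-0.3, 0, 0, 0]
    - [0, 0, 0, 0]

```text
t: 32.95
tool_pos: [0.5439, -0.2852, 0.15]
tool_rot: [-2.246, -2.197, 0.0]
contact_force: [1.0, -0.0, -0.9]
width: 0.0331
```

Emit:
arm_command:
  deltas:
    - [-0.2, 0, 0, 0]
    - [0, 0, 0, 0]

```text
t: 33.2
tool_pos: [0.5439, -0.2871, 0.1501]
tool_rot: [2.246, 2.197, 0.0]
contact_force: [0.6, 0.1, -0.3]
width: 0.033
```

Emit:
arm_command:
  deltas:
    - [-0.2, 0, 0, 0]
    - [0, 0, 0, 0]

```text
t: 33.45
tool_pos: [0.5438, -0.2887, 0.15]
tool_rot: [-2.245, -2.196, -0.001]
contact_force: [-0.5, 1.0, -1.3]
width: 0.0329
```

Emit:
arm_command:
  deltas:
    - [-0.15, 0, 0, 0]
    - [0, 0, 0, 0]

```text
t: 33.7
tool_pos: [0.5438, -0.2893, 0.1501]
tool_rot: [-2.244, -2.196, -0.002]
contact_force: [0.8, 5.3, 1.6]
width: 0.033
```

Emit:
arm_command:
  deltas:
    - [-0.15, 0, 0, 0]
    - [0, 0, 0, 0]

```text
t: 33.95
tool_pos: [0.5438, -0.2897, 0.1503]
tool_rot: [-2.243, -2.195, -0.004]
contact_force: [0.2, 8.0, 4.4]
width: 0.0328
```

Emit:
arm_command:
  deltas:
    - [0.1, 0, 0.1, 0]
    - [0, 0, 0, 0]

```text
t: 34.2
tool_pos: [0.5439, -0.2894, 0.1493]
tool_rot: [-2.244, -2.196, -0.003]
contact_force: [-0.0, 6.3, 3.6]
width: 0.033
```

Emit:
arm_command:
  deltas:
    - [0, 0, 0, 0]
    - [0, 0, 0, 0]
    - [0, 0, 0, 0]
  grip: -0.3

```text
t: 34.58
tool_pos: [0.5438, -0.2916, 0.1491]
tool_rot: [2.246, 2.196, -0.0]
contact_force: [-0.2, -0.2, 0.2]
width: 0.0559
```

Emit:
arm_command:
  deltas:
    - [0, 0, -1, 0]
    - [0, 0, -2, 0]
    - [0, 0, -4, 0]
    - [0, 0, -4, 0]
    - [0, 0, -4, 0]
    - [0, 0, -4, 0]
    - [2, 0, -4, 0]
    - [4, 0, -3, 0]
    - [4, 0, 0, 0]
    - [0, 0, 0, 0]

```text
t: 35.83
tool_pos: [0.546, -0.1886, 0.4112]
tool_rot: [2.24, 2.199, 0.002]
contact_force: [-1.1, 0.4, 0.3]
width: 0.0551
```

```bash
python3 v.py 14
```

```text
35.825 [ 0.546  -0.1886  0.4112]
rail_stop [308.5 255.6] 0.88 [ 0.5366 -0.3221  0.138 ]
bay [318.   42.8] 0.95 [ 0.5548 -0.0501  0.012 ]
done_mid [308.3 256.2] 0.63 [ 0.5356 -0.3377  0.108 ]
cabinet [340.  126.3] 0.87 [ 0.5874 -0.1694  0.    ]
shutter_axis [344.2 128.9] 0.59 [ 0.5889 -0.1676  0.06  ]
```

View pics/w14.png

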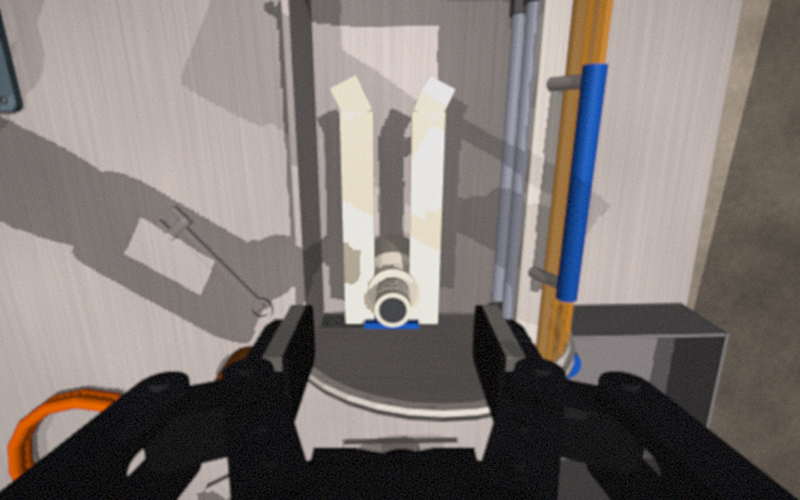

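View pics/scene14.png

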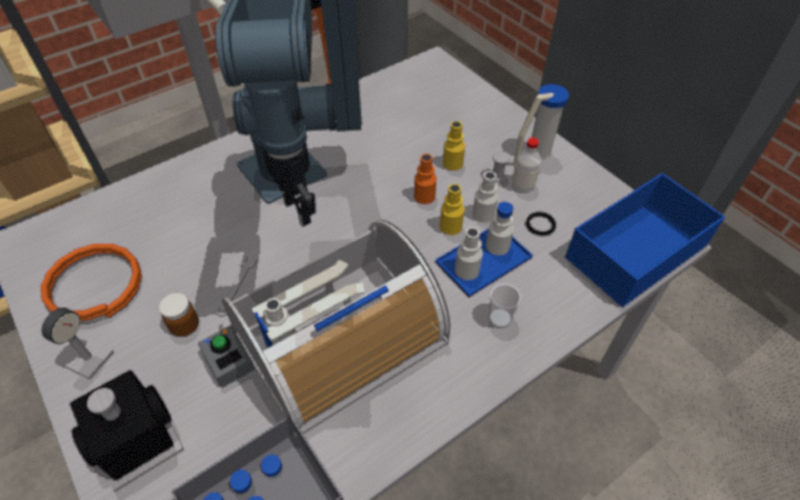

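```bash
python3 px.py 392 309 .184
```

```text
[ 0.5459 -0.1919  0.4086]
[392.0, 309.0, 0.184] [ 0.5426 -0.2908  0.184 ]
```

Emit:
arm_command:
  deltas:
    - [2, -0.4, 0, 0]
    - [4, -0.4, 0, 0]
    - [4, -0.4, 0, 0]
    - [4, -0.4, 0, 0]
    - [4, -0.5, 0, 0]
    - [4, -0.5, 0, 0]
    - [4, -0.5, 0, 0]
    - [4, -0.5, 0, 0]
    - [4, -0.5, 0, 0]
    - [4, -0.5, 0, 0]
    - [4, -0.4, 0, 0]
    - [4, -0.4, 0, 0]
    - [4, -0.4, 0, 0]
    - [3, -0.4, 2, 0]
    - [0, 0, 2, 0]
    - [0, 0, 0, 0]
    - [0, 0, 0, 0]
  grip: -0.2

```text
t: 38.45
tool_pos: [0.4953, 0.3403, 0.3701]
tool_rot: [2.245, 2.197, 0.002]
contact_force: [-0.0, -0.1, -0.6]
width: 0.0511
```

```bash
python3 w.py w15
```

```text
38.45 [0.4953 0.3403 0.3701] [[0.022, 1.0, 0.001], [1.0, -0.022, 0.001], [0.001, 0.001, -1.0]] 0.0511077543749698 [-0.04 -0.06 -0.59]
```

View pics/w15.png

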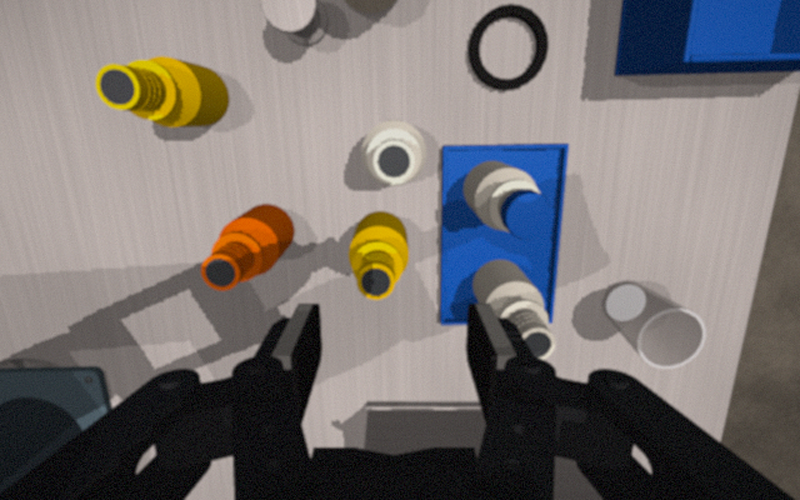

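```bash
python3 px.py 393 160 .152 376 281 .152
```

```text
[0.4957 0.3402 0.3704]
[393.0, 160.0, 0.152] [0.4969 0.3761 0.152 ]
[376.0, 281.0, 0.152] [0.4796 0.2714 0.152 ]
```

Emit:
arm_command:
  deltas:
    - [2, 0, 2, 0]
    - [1.6, 0, 3, 0]
    - [0, 0, 4, 0]
    - [0, 0, 4, 0]
    - [0, 0, 0, 0]
    - [0, 0, 0, 0]

```text
t: 39.3
tool_pos: [0.4969, 0.3769, 0.24]
tool_rot: [2.245, 2.197, 0.002]
contact_force: [-0.2, 0.3, 0.1]
width: 0.051
```

```bash
python3 w.py w16
```

```text
39.3 [0.4969 0.3769 0.24  ] [[0.022, 1.0, 0.001], [1.0, -0.022, 0.001], [0.001, 0.001, -1.0]] 0.050967540444345094 [-0.17  0.33  0.06]
```

View pics/w16.png

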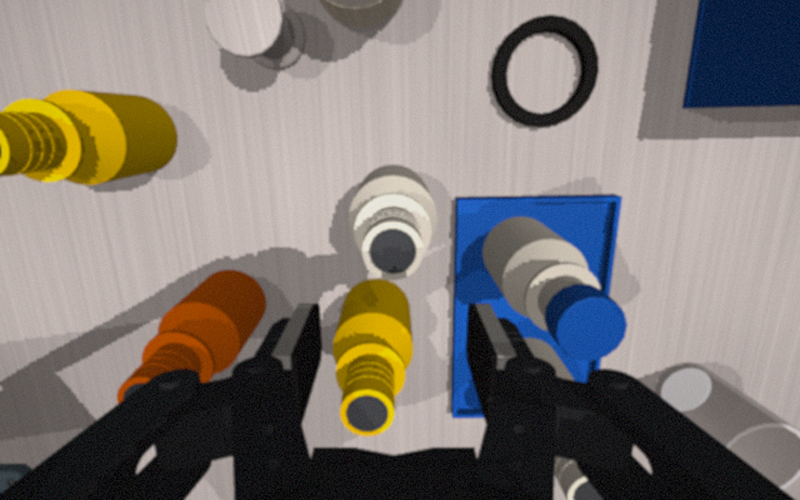

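```bash
python3 px.py 392 250 .152
```

```text
[0.4974 0.3769 0.2409]
[392.0, 250.0, 0.152] [0.4972 0.376  0.152 ]
```

Emit:
arm_command:
  deltas:
    - [-0.1, 0, 2, 0]
    - [0, 0, 3, 0]
    - [0, 0, 3, 0]
    - [0, 0, 2.5, 0]
    - [0, 0, 1.3, 0]
    - [0, 0, 0.5, 0]
    - [0, 0, 0, 0]

```text
t: 40.28
tool_pos: [0.497, 0.3754, 0.1169]
tool_rot: [2.245, 2.197, 0.002]
contact_force: [0.3, 0.7, 0.7]
width: 0.0515
```

Emit:
arm_command:
  deltas:
    - [0, 0, 0, 0]
    - [0, 0, 0, 0]
    - [0, 0, 0, 0]
  grip: 1
  force: 40

```text
t: 40.65
tool_pos: [0.4969, 0.3755, 0.1173]
tool_rot: [2.245, 2.197, 0.003]
contact_force: [-0.8, -0.4, 6.1]
width: 0.0329
```

Emit:
arm_command:
  deltas:
    - [0, 0, -1.5, 0]
    - [0, 0, -3, 0]
    - [0, 0, -4, 0]
    - [0, 0, -4, 0]
    - [0, 0, -4, 0]
    - [0, 0, -4, 0]
    - [0, 0, -4, 0]
    - [0, 0, -3.5, 0]
    - [0, 0, 0, 0]

```text
t: 41.78
tool_pos: [0.4971, 0.3755, 0.4]
tool_rot: [2.244, 2.195, 0.011]
contact_force: [0.7, -0.5, -1.1]
width: 0.0329
```

Emit:
arm_command:
  deltas:
    - [-2, 0.2, 0, 0]
    - [-4, 0.6, 0, 0]
    - [-4, 0.6, 0, 0]
    - [-4, 0.6, 0, 0]
    - [-4, 0.6, 0, 0]
    - [-4, 0.6, 0, 0]
    - [-4, 0.6, 0, 0]
    - [-4, 0.6, 0, 0]
    - [-4, 0.6, 0, 0]
    - [-4, 0.6, 0, 0]
    - [-3, 0.6, 0, 0]
    - [-1.1, 0, 0, 0]
    - [0, 0, 0, 0]
    - [0, 0, 0, 0]

```text
t: 43.52
tool_pos: [0.5487, -0.0462, 0.3958]
tool_rot: [-2.244, -2.197, -0.0]
contact_force: [-0.0, 0.5, -1.7]
width: 0.0326
```

```bash
python3 w.py w17
```

```text
43.525 [ 0.5487 -0.0462  0.3958] [[0.021, 1.0, -0.0], [1.0, -0.021, 0.001], [0.001, -0.001, -1.0]] 0.0326146786062422 [-0.02  0.47 -1.71]
```

View pics/w17.png

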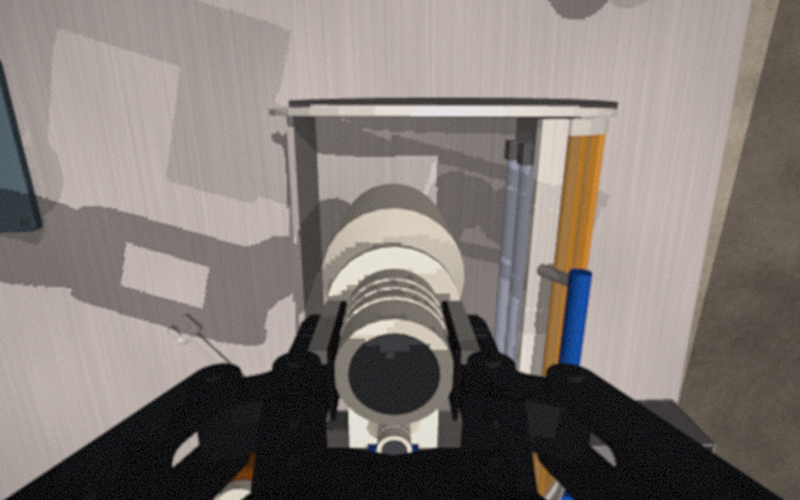

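Same pose as before; repeat the descent and slide (final −56 mm → world y ≈ −0.225).

Emit:
arm_command:
  deltas:
    - [0, 0.05, 2, 0]
    - [0, 0, 4, 0]
    - [0, 0, 4, 0]
    - [0, 0, 4, 0]
    - [0, 0, 4, 0]
    - [0, 0, 3.5, 0]
    - [0, 0, 2, 0]
    - [0, 0, 0.9, 0]
    - [0, 0, 0, 0]
    - [0, 0, 0, 0]

```text
t: 44.82
tool_pos: [0.5504, -0.0471, 0.1532]
tool_rot: [2.244, 2.196, 0.002]
contact_force: [0.4, -0.1, -1.2]
width: 0.0332
```

Emit:
arm_command:
  deltas:
    - [-1, -0.05, 0, 0]
    - [-1.5, 0, 0, 0]
    - [-1.5, 0, 0, 0]
    - [-1.5, 0, 0, 0]
    - [-1.5, 0, 0, 0]
    - [-1.5, 0, 0, 0]
    - [0, 0, 0, 0]

```text
t: 45.7
tool_pos: [0.5473, -0.1335, 0.1519]
tool_rot: [2.248, 2.195, -0.0]
contact_force: [0.3, -0.4, -1.0]
width: 0.033
```

Emit:
arm_command:
  deltas:
    - [-1.5, 0, 0, 0]
    - [-2, 0, 0, 0]
    - [-2, 0, 0, 0]
    - [-1.5, 0, 0.1, 0]
    - [-0.8, 0, 0.1, 0]
    - [0, 0, 0, 0]

```text
t: 46.45
tool_pos: [0.5454, -0.2106, 0.1497]
tool_rot: [-2.246, -2.195, -0.0]
contact_force: [-0.1, 1.1, -2.1]
width: 0.0327
```

Emit:
arm_command:
  deltas:
    - [-0.5, 0, 0, 0]
    - [-0.4, 0, 0, 0]
    - [0, 0, 0, 0]

```text
t: 46.82
tool_pos: [0.5454, -0.2192, 0.1501]
tool_rot: [2.245, 2.197, 0.0]
contact_force: [-0.3, 0.1, -1.7]
width: 0.033
```

Emit:
arm_command:
  deltas:
    - [-0.3, 0, 0, 0]
    - [0, 0, 0, 0]

```text
t: 47.08
tool_pos: [0.5453, -0.2222, 0.1501]
tool_rot: [2.246, 2.197, -0.0]
contact_force: [-0.3, 0.2, -1.7]
width: 0.0334
```

Emit:
arm_command:
  deltas:
    - [-0.2, 0, 0, 0]
    - [0, 0, 0, 0]

```text
t: 47.32
tool_pos: [0.5452, -0.2242, 0.15]
tool_rot: [2.246, 2.197, -0.0]
contact_force: [0.2, -0.3, -1.4]
width: 0.0332
```

Emit:
arm_command:
  deltas:
    - [-0.15, 0, 0, 0]
    - [0, 0, 0, 0]

```text
t: 47.58
tool_pos: [0.5452, -0.2254, 0.15]
tool_rot: [-2.246, -2.197, -0.0]
contact_force: [0.6, 0.5, -0.6]
width: 0.033
```

Emit:
arm_command:
  deltas:
    - [-0.15, 0, 0, 0]
    - [0, 0, 0, 0]

```text
t: 47.82
tool_pos: [0.5452, -0.2261, 0.1501]
tool_rot: [-2.245, -2.196, -0.002]
contact_force: [0.4, 5.2, 1.6]
width: 0.0333
```

Emit:
arm_command:
  deltas:
    - [-0.1, 0, 0, 0]
    - [0, 0, 0, 0]

```text
t: 48.08
tool_pos: [0.5451, -0.2265, 0.1502]
tool_rot: [-2.244, -2.196, -0.003]
contact_force: [-0.0, 6.3, 2.9]
width: 0.033
```

Emit:
arm_command:
  deltas:
    - [-0.1, 0, 0, 0]
    - [0, 0, 0, 0]

```text
t: 48.32
tool_pos: [0.5451, -0.2268, 0.1503]
tool_rot: [-2.243, -2.195, -0.004]
contact_force: [0.6, 8.4, 4.4]
width: 0.033
```

Emit:
arm_command:
  deltas:
    - [0.1, 0, 0.1, 0]
    - [0, 0, 0, 0]

```text
t: 48.58
tool_pos: [0.5452, -0.2264, 0.1494]
tool_rot: [-2.244, -2.196, -0.003]
contact_force: [-0.3, 6.9, 4.1]
width: 0.0331
```

Emit:
arm_command:
  deltas:
    - [0, 0, 0, 0]
    - [0, 0, 0, 0]
    - [0, 0, 0, 0]
  grip: -0.3

```text
t: 48.95
tool_pos: [0.5452, -0.2287, 0.1491]
tool_rot: [2.246, 2.196, -0.001]
contact_force: [-0.1, 0.7, 0.2]
width: 0.0553
```

Emit:
arm_command:
  deltas:
    - [0, 0, -1, 0]
    - [0, 0, -2, 0]
    - [0, 0, -4, 0]
    - [0, 0, -4, 0]
    - [0, 0, -4, 0]
    - [0, 0, -4, 0]
    - [2, 0, -4, 0]
    - [2, 0, -3, 0]
    - [0, 0, 0, 0]
    - [0, 0, 0, 0]

```text
t: 50.2
tool_pos: [0.5458, -0.1884, 0.4083]
tool_rot: [-2.245, -2.196, 0.001]
contact_force: [-0.8, -0.0, -0.9]
width: 0.0554
```

```bash
python3 v.py 18
```

```text
50.2 [ 0.5458 -0.1884  0.4083]
rail_mouth [316.4  89.7] 0.57 [ 0.5494 -0.1148  0.138 ]
rail_stop [311.9 257.7] 0.95 [ 0.5393 -0.3232  0.138 ]
bay [204.2 297.9] 0.67 [ 0.3459 -0.4592  0.012 ]
bay [314.5  42.3] 0.63 [ 0.5485 -0.049   0.012 ]
bay [466.1 153.2] 0.18 [ 0.7799 -0.2129  0.012 ]
done_mid [347.8 129.8] 0.25 [ 0.5878 -0.1634  0.108 ]
cabinet [343.6 129.3] 0.61 [ 0.591  -0.1734  0.    ]
shutter_axis [347.8 129.9] 0.57 [ 0.5921 -0.1684  0.06  ]
```

View pics/w18.png

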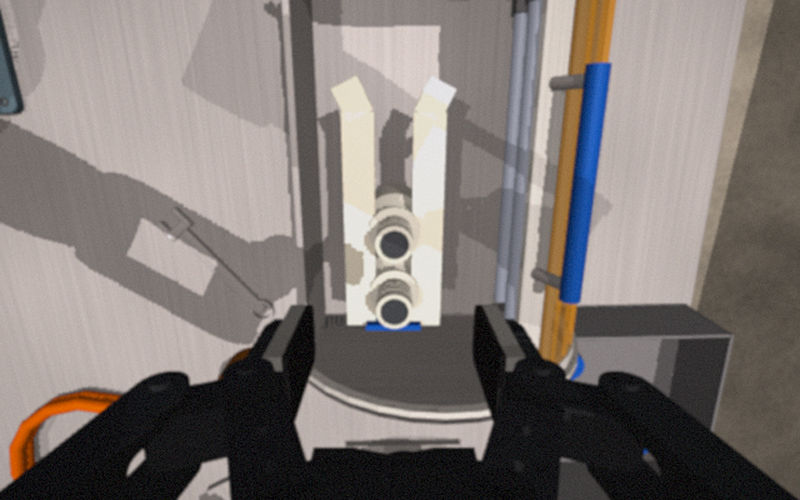

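View pics/side18.png

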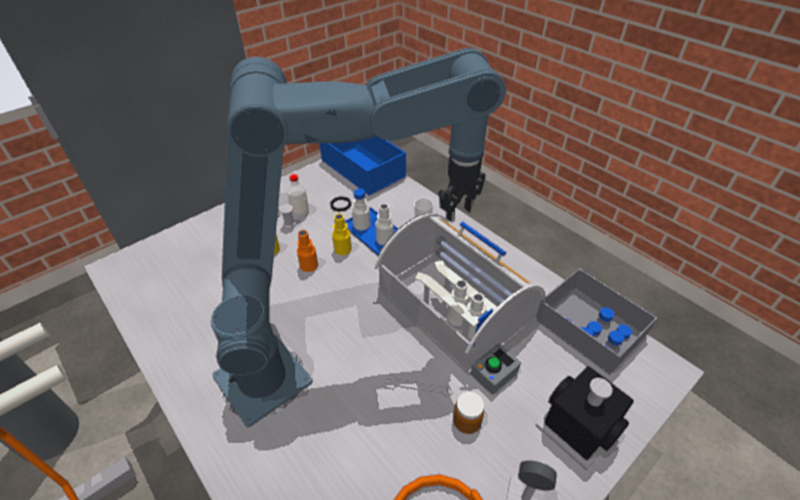

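```bash
python3 px.py 395 311 .184 393 243 .184;  python3 - <<'E'
import cv2
im=cv2.imread("pics/scene14.png")
im2=cv2.imread("pics/scene18.png");cv2.imwrite("pics/s18c.png",cv2.resize(im2[80:330,200:600],None,fx=2,fy=2,interpolation=cv2.INTER_CUBIC))
E
```

```text
[ 0.546  -0.1883  0.4086]
[395.0, 311.0, 0.184] [ 0.5455 -0.2893  0.184 ]
[393.0, 243.0, 0.184] [ 0.5451 -0.2245  0.184 ]
```

View pics/s18c.png

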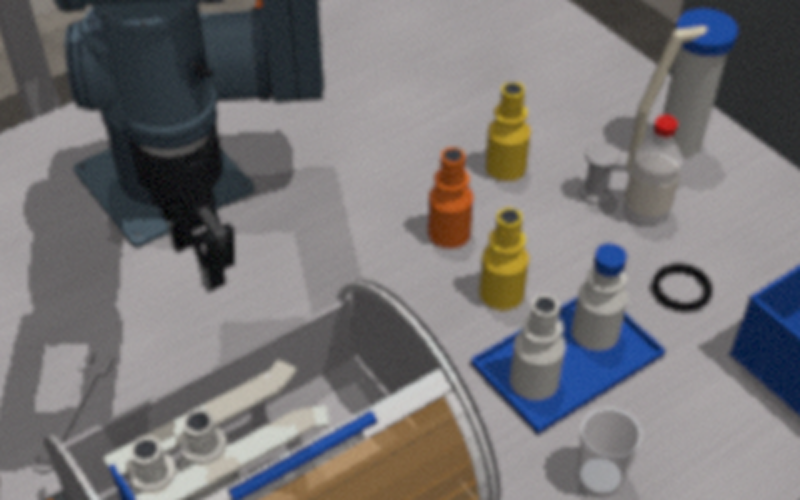

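Emit:
arm_command:
  deltas:
    - [0.5, 3, 0, 0]
    - [0.5, 4, 0, 0]
    - [0.5, 4, 1, 0]
    - [0.4, 2.66, 3, 0]
    - [0, 0, 4, 0]
    - [0, 0, 0, 0]
    - [0, 0, 0, 0]
  grip: 0.3
  force: 20

```text
t: 51.58
tool_pos: [0.6833, -0.1724, 0.331]
tool_rot: [2.244, 2.195, 0.001]
contact_force: [0.7, -0.1, 0.7]
width: 0.0301
```

```bash
python3 w.py w19; python3 - <<'E'
from h import *
st=env.get_state();p=env.capture("wrist")
hsv=cv2.cvtColor(p["color"],cv2.COLOR_RGB2HSV);m=(hsv[...,0]>100)&(hsv[...,0]<130)&(hsv[...,1]>150)&(hsv[...,2]>50)
print(st["tool_pos"])
for v in range(40,260,30):
    xs=np.where(m[v,220:420])[0]+220
    if len(xs)>5: print(v,xs.min(),xs.max(),atz(p,(xs.mean(),v),.238,st).round(4))
E
```

```text
51.575 [ 0.6833 -0.1724  0.331 ] [[0.022, 1.0, 0.002], [1.0, -0.022, -0.001], [-0.001, 0.002, -1.0]] 0.03011993815388015 [ 0.65 -0.09  0.73]
[ 0.68359844 -0.17256818  0.3320166 ]
70 301 323 [ 0.6845 -0.0888  0.238 ]
100 301 323 [ 0.684  -0.1073  0.238 ]
130 302 322 [ 0.6836 -0.1266  0.238 ]
160 302 322 [ 0.6831 -0.1468  0.238 ]
190 302 322 [ 0.6826 -0.168   0.238 ]
220 303 322 [ 0.6824 -0.1904  0.238 ]
250 303 321 [ 0.6815 -0.2139  0.238 ]
```

View pics/w19.png

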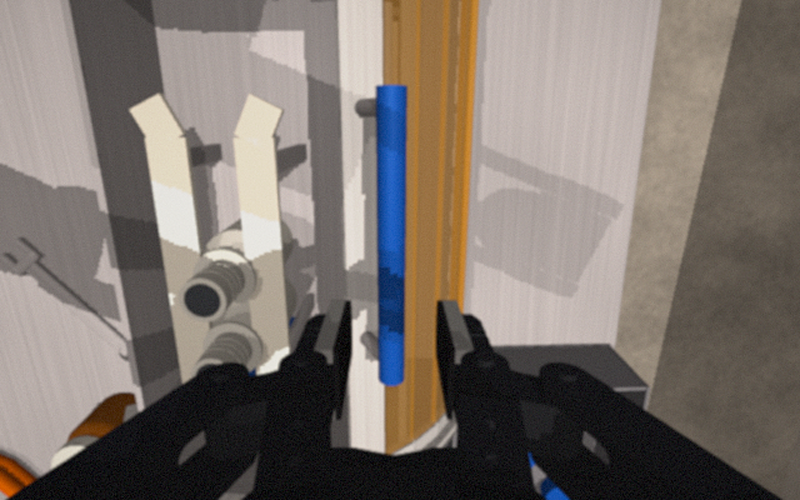

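Emit:
arm_command:
  deltas:
    - [0, -0.08, 3, 0]
    - [0, 0, 3, 0]
    - [0, 0, 3, 0]
    - [0, 0, 1.2, 0]
    - [0, 0, 0.5, 0]
    - [0, 0, 0, 0]

```text
t: 52.42
tool_pos: [0.6828, -0.1724, 0.2234]
tool_rot: [2.244, 2.195, 0.001]
contact_force: [0.2, 0.5, 0.4]
width: 0.0298
```

Emit:
arm_command:
  deltas:
    - [0, 0, 0, 0]
    - [0, 0, 0, 0]
    - [0, 0, 0, 0]
  grip: 0.57

```text
t: 52.8
tool_pos: [0.6823, -0.1721, 0.2224]
tool_rot: [2.245, 2.196, 0.0]
contact_force: [-0.4, 0.0, -0.7]
width: 0.0181
```

```bash
python3 - <<'E'
import numpy as np
t=np.radians(117.2-4.72*np.arange(0,18.0));x=-20*np.cos(t);z=20*np.sin(t)
print(str([[0,round(float(a),2),round(float(-b),2),0] for a,b in zip(np.diff(x),np.diff(z))]))
E
```

```text
[[0, -1.49, -0.69, 0], [0, -1.55, -0.57, 0], [0, -1.59, -0.44, 0], [0, -1.62, -0.31, 0], [0, -1.64, -0.17, 0], [0, -1.65, -0.04, 0], [0, -1.64, 0.1, 0], [0, -1.63, 0.23, 0], [0, -1.61, 0.37, 0], [0, -1.57, 0.5, 0], [0, -1.52, 0.63, 0], [0, -1.47, 0.75, 0], [0, -1.4, 0.87, 0], [0, -1.32, 0.98, 0], [0, -1.24, 1.09, 0], [0, -1.15, 1.18, 0], [0, -1.04, 1.27, 0]]
```

Emit:
arm_command:
  deltas:
    - [0, -1.49, -0.69, 0]
    - [0, -1.55, -0.57, 0]
    - [0, -1.59, -0.44, 0]
    - [0, -1.62, -0.31, 0]
    - [0, -1.64, -0.17, 0]
    - [0, -1.65, -0.04, 0]
    - [0, -1.64, 0.1, 0]
    - [0, -1.63, 0.23, 0]

```text
t: 53.8
tool_pos: [0.5558, -0.1697, 0.2431]
tool_rot: [2.241, 2.193, 0.005]
contact_force: [4.9, -0.5, 3.0]
width: 0.0182
```

Emit:
arm_command:
  deltas:
    - [0, -1.61, 0.37, 0]
    - [0, -1.57, 0.5, 0]
    - [0, -1.52, 0.63, 0]
    - [0, -1.47, 0.75, 0]
    - [0, -1.4, 0.87, 0]
    - [0, 0, 0, 0]

```text
t: 54.55
tool_pos: [0.4777, -0.1675, 0.2099]
tool_rot: [-2.246, -2.196, 0.0]
contact_force: [0.3, -0.4, 0.0]
width: 0.0185
```

Emit:
arm_command:
  deltas:
    - [0, -1.32, 0.98, 0]
    - [0, -1.24, 1.09, 0]
    - [0, 0, 0, 0]

```text
t: 54.92
tool_pos: [0.4525, -0.1669, 0.1889]
tool_rot: [-2.246, -2.196, 0.0]
contact_force: [-0.0, -0.2, 0.6]
width: 0.0186
```

Emit:
arm_command:
  deltas:
    - [0, -1.15, 1.18, 0]
    - [0, 0, 0, 0]

```text
t: 55.18
tool_pos: [0.4414, -0.1667, 0.1772]
tool_rot: [-2.246, -2.196, 0.0]
contact_force: [0.4, -0.4, -0.3]
width: 0.0185
```

Emit:
arm_command:
  deltas:
    - [0, -0.7, 0.8, 0]
    - [0, 0, 0, 0]

```text
t: 55.42
tool_pos: [0.4344, -0.1668, 0.1689]
tool_rot: [-2.246, -2.197, 0.0]
contact_force: [2.2, -0.5, -2.9]
width: 0.0187
```

Emit:
arm_command:
  deltas:
    - [0, -0.3, 0.4, 0]
    - [0, 0, 0, 0]

```text
t: 55.68
tool_pos: [0.4312, -0.1666, 0.1649]
tool_rot: [-2.246, -2.197, 0.0]
contact_force: [2.8, -2.3, -2.0]
width: 0.0183
```

Emit:
arm_command:
  deltas:
    - [0, -0.2, 0.2, 0]
    - [0, 0, 0, 0]

```text
t: 55.92
tool_pos: [0.4296, -0.1666, 0.1632]
tool_rot: [2.245, 2.196, 0.001]
contact_force: [5.5, -1.5, -3.0]
width: 0.0182
```

Emit:
arm_command:
  deltas:
    - [0, -0.2, 0.2, 0]
    - [0, 0, 0, 0]

```text
t: 56.18
tool_pos: [0.4296, -0.1669, 0.1625]
tool_rot: [2.243, 2.193, 0.005]
contact_force: [9.5, 1.0, 3.1]
width: 0.0178
```

Emit:
arm_command:
  deltas:
    - [0, -0.2, 0.1, 0]
    - [0, 0, 0, 0]

```text
t: 56.42
tool_pos: [0.4296, -0.1669, 0.1624]
tool_rot: [2.241, 2.19, 0.009]
contact_force: [14.6, 3.7, 5.9]
width: 0.0182
```

Emit:
arm_command:
  deltas:
    - [0, 0.55, -0.3, 0]
    - [0, 0, -2, 0]
    - [0, 0, -4, 0]
    - [0, 0, -4, 0]
    - [0, 0, -4, 0]
    - [0, 0, -2, 0]
    - [0, 0, 0, 0]

```text
t: 57.3
tool_pos: [0.4306, -0.1667, 0.3241]
tool_rot: [2.245, 2.196, -0.001]
contact_force: [0.2, -1.5, -1.7]
width: 0.0188
```

```bash
python3 v.py 20; python3 m2.py
```

```text
57.3 [ 0.4306 -0.1667  0.3241]
rail_mouth [441.6 109.6] 0.7 [ 0.548 -0.114  0.138]
cabinet [431.7 147.5] 0.75 [ 0.5873 -0.1702  0.    ]
scene handle 230 [236.9739 196.9304]
scene btn 94 [175.1383 273.2021]
side handle 175 [333.9086 234.7086]
side btn 74 [394.7027 289.8649]
mid [ 0.432  -0.1672  0.1811] [0.0004276714268802122, 0.00042767142688031426]
btn [ 0.486  -0.4152  0.0721] [0.0007231210254182889, 0.0007231210254184457]
[ 0.4303 -0.2503  0.1808] [0.0010648756012866581, 0.0010648756012868184] [ 0.4332 -0.0803  0.1822] [0.0021986390610372933, 0.0021986390610372834] 0.17001934768758695 yaw -0.0170789502864907
[('scene', 'mid', array([236.9739, 196.9304])), ('scene', 'e0', array([211.3716, 209.7425])), ('scene', 'e1', array([262.1628, 184.3253])), ('scene', 'btn', array([175.1383, 273.2021])), ('side', 'mid', array([333.9086, 234.7086])), ('side', 'e0', array([317.1359, 219.8466])), ('side', 'e1', array([350.5766, 249.4778])), ('side', 'btn', array([394.7027, 289.8649]))]
```

View pics/w20.png

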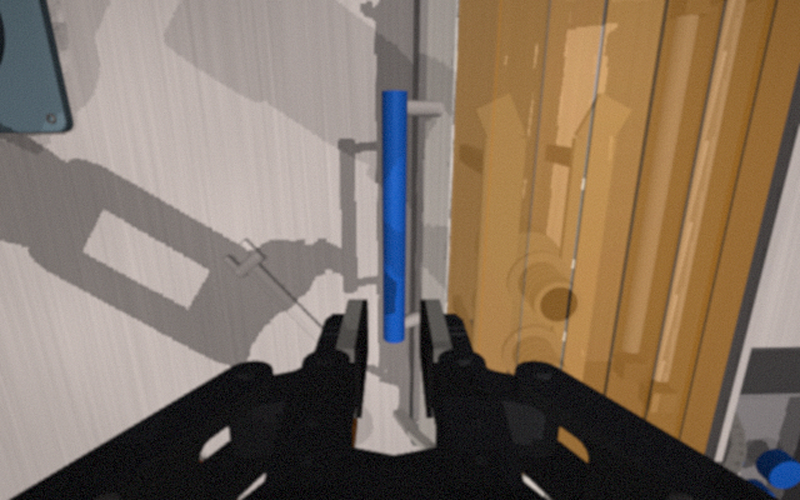

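View pics/side20.png

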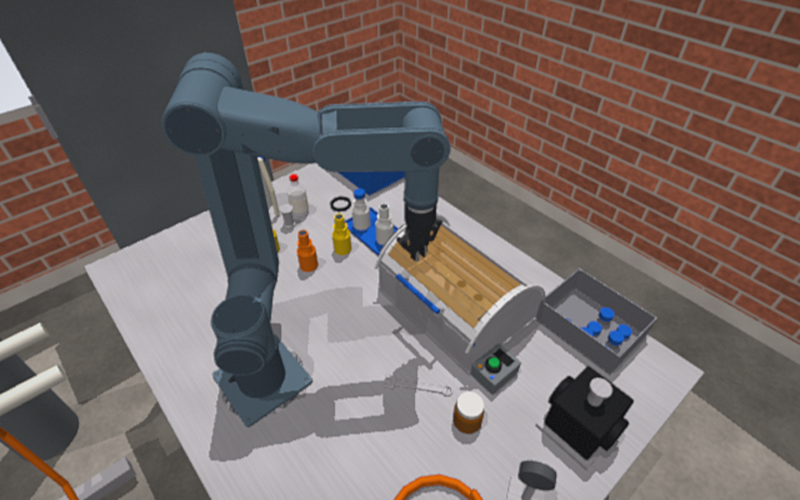

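Handle is at 37° (shut). Next I turn the wrist half a turn so the camera side faces away from the cheek, and shut the fingers for the press.

Emit:
arm_command:
  deltas:
    - [0, 0, -0.5, 0.185]
    - [0, 0, -0.5, 0.185]
    - [0, 0, -0.5, 0.185]
    - [0, 0, -0.5, 0.185]
    - [0, 0, 0, 0.185]
    - [0, 0, 0, 0.185]
    - [0, 0, 0, 0.185]
    - [0, 0, 0, 0.185]
    - [0, 0, 0, 0.185]
    - [0, 0, 0, 0.185]
    - [0, 0, 0, 0.185]
    - [0, 0, 0, 0.185]
    - [0, 0, 0, 0.185]
    - [0, 0, 0, 0.185]
    - [0, 0, 0, 0.185]
    - [0, 0, 0, 0.185]
    - [0, 0, 0, 0.18]
    - [0, 0, 0, 0]
    - [0, 0, 0, 0]
  grip: 1

```text
t: 60.22
tool_pos: [0.4309, -0.1666, 0.3432]
tool_rot: [-2.203, 2.24, 0.0]
contact_force: [0.1, -0.6, -0.1]
width: -0.0
```

```bash
python3 plan.py .4855 -.400 .34 -3.16 8; python3 -c "
from bench import env; print(env.get_state()['q'])"
```

```text
cur [ 0.4309 -0.1666  0.3432] 3.1247 t 60.225
[[2.91, -0.73, np.float64(0.04), np.float64(0.786)], [1.54, -2.57, np.float64(0.04), np.float64(0.786)], [-0.74, -2.9, np.float64(0.04), np.float64(0.785)], [-2.57, -1.53, np.float64(0.04), np.float64(0.786)], [-2.91, 0.74, np.float64(0.04), np.float64(0.785)], [-1.54, 2.57, np.float64(0.04), np.float64(0.786)], [0.74, 2.91, np.float64(0.04), np.float64(0.785)], [2.57, 1.53, np.float64(0.04), np.float64(0.786)]]
end [ 0.4855 -0.4     0.34  ] -3.1603
[-6.11092420e-01  4.17225963e-02  1.52446791e+00  4.71894313e-06
  1.57541742e+00  2.54740955e+00]
```

Emit:
arm_command:
  deltas:
    - [2, -0.7, 0, 0]
    - [3.25, -0.8, 0, 0]
    - [3.5, -0.8, 0, 0]
    - [3.5, -0.8, 0, 0]
    - [3.5, -0.8, 0, 0]
    - [3.5, -0.8, 0, 0]
    - [3, -0.7, 0, 0]
    - [3, -0.54, 0, 0]
    - [0, 0, 4, 0]
    - [0, 0, 4, 0]
    - [0, 0, 2, 0]
    - [0, 0, 0, 0]
    - [0, 0, 0, 0]

```text
t: 61.85
tool_pos: [0.4854, -0.4214, 0.2442]
tool_rot: [2.199, -2.243, 0.003]
contact_force: [0.8, 0.1, 0.6]
width: -0.0003
```

```bash
python3 w.py w21; python3 - <<'E'
from h import *
st=env.get_state();p=env.capture("wrist")
hsv=cv2.cvtColor(p["color"],cv2.COLOR_RGB2HSV);m=((hsv[...,0]>45)&(hsv[...,0]<85)&(hsv[...,1]>120)&(hsv[...,2]>50)).astype(np.uint8)
n,l,s,c=cv2.connectedComponentsWithStats(m);i=1+np.argmax(s[1:,4]);print(c[i],s[i],atz(p,c[i],.073,st),st["tool_pos"])
E
```

```text
61.85 [ 0.4854 -0.4214  0.2442] [[-0.02, -1.0, 0.001], [-1.0, 0.02, -0.001], [0.001, -0.001, -1.0]] -0.0002565858752751305 [0.81 0.05 0.61]
[315.97139588 180.86155606] [300 164  33  34 874] [ 0.48511288 -0.4166689   0.073     ] [ 0.48557029 -0.42131664  0.24463422]
```

View pics/w21.png

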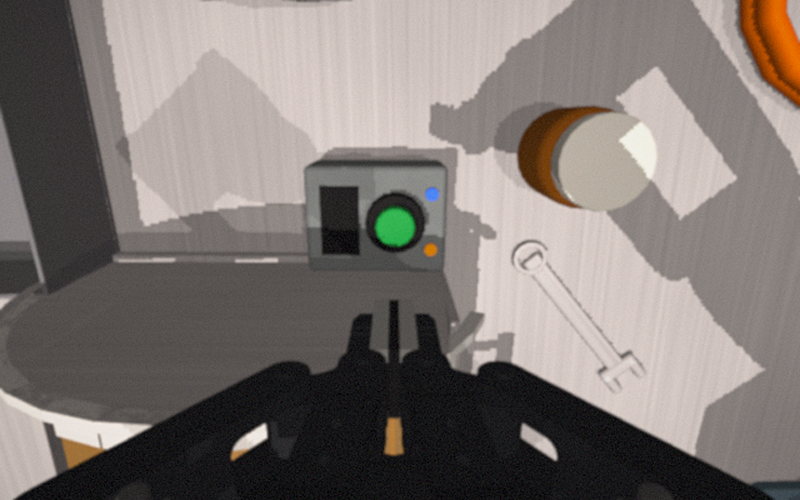

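Emit:
arm_command:
  deltas:
    - [0, 0, 3, 0]
    - [0, 0, 4, 0]
    - [0, 0, 4, 0]
    - [0, 0, 3, 0]
    - [0, 0, 1.5, 0]
    - [0, 0, 0.6, 0]
    - [0, 0, 0, 0]

```text
t: 62.82
tool_pos: [0.4855, -0.4208, 0.0831]
tool_rot: [2.199, -2.244, 0.002]
contact_force: [-0.3, 0.3, 0.6]
width: 0.0003
```

Emit:
arm_command:
  deltas:
    - [0, 0, 0.5, 0]
    - [0, 0, 0.3, 0]
    - [0, 0, 0, 0]

```text
t: 63.2
tool_pos: [0.4856, -0.4208, 0.0749]
tool_rot: [2.199, -2.244, 0.003]
contact_force: [0.8, -1.5, 2.1]
width: -0.0003
```

Emit:
arm_command:
  deltas:
    - [0, 0, 0.4, 0]
    - [0, 0, 0.3, 0]
    - [0, 0, 0, 0]

```text
t: 63.58
tool_pos: [0.4857, -0.4209, 0.0707]
tool_rot: [2.199, -2.243, 0.005]
contact_force: [-3.6, 3.9, 21.0]
width: -0.0005
```

Emit:
arm_command:
  deltas:
    - [0, 0, 0.2, 0]
    - [0, 0, 0, 0]

```text
t: 63.82
tool_pos: [0.4858, -0.421, 0.0706]
tool_rot: [2.199, -2.243, 0.007]
contact_force: [-7.3, 6.9, 31.9]
width: 0.0001
```

Emit:
arm_command:
  deltas:
    - [0, 0, 0.2, 0]
    - [0, 0, 0, 0]

```text
t: 64.08
tool_pos: [0.4858, -0.4211, 0.0703]
tool_rot: [2.199, -2.243, 0.008]
contact_force: [-9.5, 9.5, 41.1]
width: -0.0
```

Emit:
arm_command:
  deltas:
    - [0, 0, -0.3, 0]
    - [0, 0, 0, 0]

```text
t: 64.32
tool_pos: [0.4857, -0.4209, 0.0707]
tool_rot: [2.199, -2.243, 0.006]
contact_force: [-4.9, 5.0, 25.8]
width: -0.0001
```

```bash
python3 w.py w22; python3 - <<'E'
from h import *
p=env.capture("wrist");save(p,"w22c",crop=(240,160,400,300),scale=5)
p=env.capture("side");save(p,"s22c",crop=(350,240,450,315),scale=8)
E
```

```text
64.325 [ 0.4857 -0.4209  0.0707] [[-0.02, -1.0, 0.002], [-1.0, 0.02, -0.003], [0.003, -0.002, -1.0]] -0.0001392936816640609 [-4.9   4.98 25.76]
```

View pics/w22c.png

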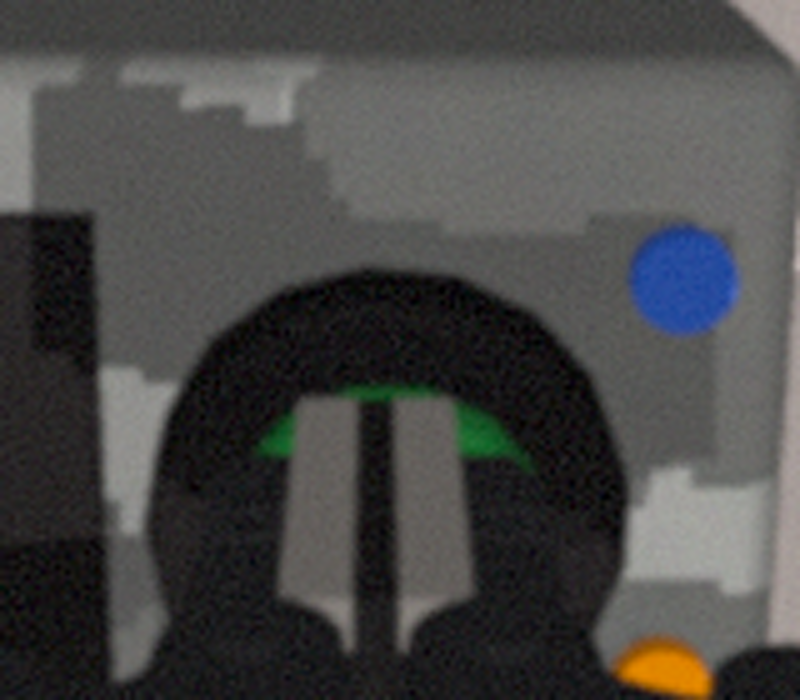

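View pics/s22c.png

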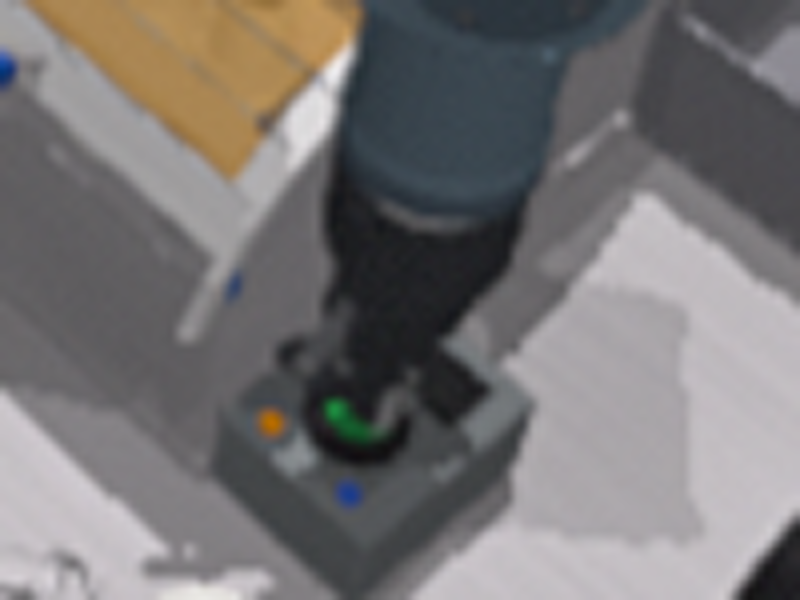

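Emit:
arm_command:
  deltas:
    - [0, 0, -0.8, 0]
    - [-0.4, 0, -0.5, 0]
    - [0, 0, 0, 0]

```text
t: 64.85
tool_pos: [0.4849, -0.4154, 0.0787]
tool_rot: [-2.199, 2.243, 0.002]
contact_force: [-0.3, 0.6, 0.1]
width: 0.0001
```

Emit:
arm_command:
  deltas:
    - [0, 0, 0.3, 0]
    - [0, 0, 0, 0]

```text
t: 65.1
tool_pos: [0.485, -0.4158, 0.0754]
tool_rot: [-2.198, 2.244, 0.002]
contact_force: [0.0, 0.6, 2.7]
width: -0.0003
```

Emit:
arm_command:
  deltas:
    - [0, 0, 0.15, 0]
    - [0, 0, 0, 0]

```text
t: 65.35
tool_pos: [0.485, -0.4158, 0.0744]
tool_rot: [-2.198, 2.244, 0.002]
contact_force: [-0.4, 1.9, 3.1]
width: -0.0001
```

Emit:
arm_command:
  deltas:
    - [0, 0, 0.15, 0]
    - [0, 0, 0, 0]

```text
t: 65.6
tool_pos: [0.4851, -0.416, 0.0732]
tool_rot: [-2.199, 2.244, 0.001]
contact_force: [-0.5, 2.2, 3.4]
width: -0.0003
```

Emit:
arm_command:
  deltas:
    - [0, 0, 0.15, 0]
    - [0, 0, 0, 0]

```text
t: 65.85
tool_pos: [0.4851, -0.4161, 0.0717]
tool_rot: [-2.199, 2.244, 0.0]
contact_force: [-1.1, 2.6, 4.7]
width: 0.0002
```

Emit:
arm_command:
  deltas:
    - [0, 0, 0.15, 0]
    - [0, 0, 0, 0]

```text
t: 66.1
tool_pos: [0.4852, -0.4162, 0.071]
tool_rot: [2.199, -2.244, 0.0]
contact_force: [-2.2, 4.1, 9.3]
width: 0.0
```

Emit:
arm_command:
  deltas:
    - [0, 0, 0.2, 0]
    - [0, 0, 0, 0]
    - [0, 0, 0, 0]

```text
t: 66.47
tool_pos: [0.4853, -0.4162, 0.0708]
tool_rot: [2.199, -2.244, 0.002]
contact_force: [-5.1, 6.4, 20.0]
width: -0.0002
```

Emit:
arm_command:
  deltas:
    - [0, 0, -1, 0]
    - [0, 0, -2, 0]
    - [0, 0, -4, 0]
    - [0, 0, -4, 0]
    - [0, 0, -4, 0]
    - [0, 0, -4, 0]
    - [2, 0, -4, 0]
    - [0, 0, 0, 0]
    - [0, 0, 0, 0]

```text
t: 67.6
tool_pos: [0.4846, -0.4363, 0.2971]
tool_rot: [2.198, -2.245, -0.001]
contact_force: [0.4, 0.7, -0.4]
width: 0.0002
```

```bash
python3 v.py 23; python3 m2.py | grep -E "^mid|^btn"
```

```text
67.6 [ 0.4846 -0.4363  0.2971]
mid [ 0.432  -0.1672  0.1816] [0.0005501311392630966, 0.0005501311392631477]
btn [ 0.4861 -0.4153  0.0719] [0.0009154869644719577, 0.0009154869644719499]
```

View pics/side23.png

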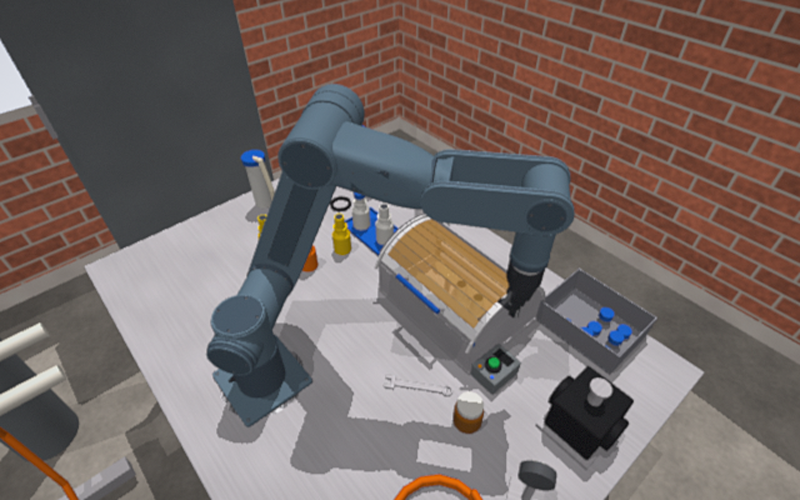

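View pics/scene23.png

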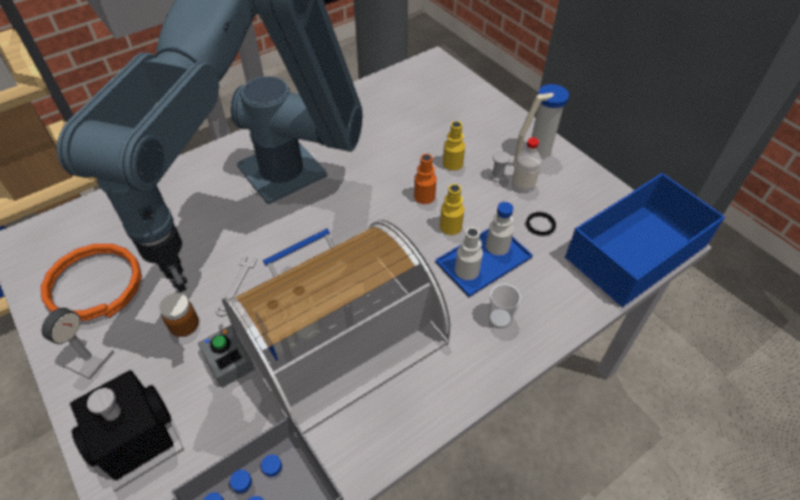

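All in place; shutter shut, bottles visible through the slats, bystanders unmoved. Handing in.

```bash
python3 -c "
from bench import env
env.hand_in();print(env.get_state()['t'])"
```

```text
the job is handed in; nothing more can be done
the job is handed in; nothing more can be done
```

The job is done and handed in, at about 68 s on the robot's clock. There is no verdict to report.

- **Shutter opened:** I rolled it up against its stop.
- **Finished bottle:** I slid it out of the rail and stood it upright on the free −y half of the tray.
- **Waiting bottles:** Only two white ones were there. I hung both in the rail, one against the stop and one against the first. They measured 64 mm apart, and contact was felt on both pushes.
- **Shutter shut:** The handle came to (0.432, −0.167, 0.181), which is the 37° shut position.
- **Start button:** I pressed it to the bottom only after the shutter was shut.

**Checks that disagreed:**
- **Button height:** The button bottomed at about z = 0.071 by the tool reading, not the expected 0.067. Contact also began higher, at about 0.0765. The spring travel was still about 5.5 mm at roughly 5 N, so it looks like a height offset of 3 to 4 mm.
- **Two presses, one heavy:** The first press was off-centre, and the wrist force read 41 N with the fingertips on the button, so I pressed again nearer the centre. I judged both as full presses. If the 40 N limit on the arm and gripper body also covers the fingers, that first press could count against the run.

The last pictures show the bystanders, the capped bottle and the yellow and orange look-alikes where they stood.

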